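Change the worn arbor in the taper sleeves

TASK

Free the worn black-headed arbor by driving the red-handled wedge through the slot under its tang until it is well lifted, without holding the arbor itself, and then hang it by its neck in a fork of the blue rack. Seat every fresh copper-headed arbor (one or two) from the rack fully home in a taper sleeve of its own, twisting it as you push so that the tang finds the slot and the collar comes flush on the sleeve. At the end put the wedge back as you found it, standing on its bottom edge lengthwise on the black rubber mat; do not drop or topple an arbor, and leave the other things on the bench where they are.

Things in the scene. Friction and masses are not known exactly. Their poses are not given: they have to be found in the camera images.
- sleeve_a: upright aluminium taper sleeve on a dark steel base, fixed; holds the worn arbor at the start. Origin: at bench level under the bore's axis; z up; +x is the way the wedge is driven (its entry is at -x). Base 10 high, 80 wide (y); at -x it forms a flat apron from x = -130; it ends at x = +40. Sleeve: a tube 77 across, its flat top face at z = 103. All sizes in mm
- sleeve_a_mouth (a point): centre of the top face, z = 103: the seat point of an arbor that is home (its origin is 80 lower). Bore 49 wide here, narrowing to 35 at z = 46. Over the last 17 mm two sprung rollers grip the shank: pushing home, or pulling out, takes about 6 to 12 N; its own weight does not bring an arbor home. When home the arbor's collar is flush on the face and the tang ends 13 above the apron
- sleeve_a_slot (a point): entry of the drift slot, in its middle, on the apron (x = -33, z = 10). The slot, 20 wide, runs right through along x from z = 10 to 46. The arbor's tang must enter it from above with its width along the sleeve's x (either way round) within about 8 degrees; else the tang stops on the slot's edges, the arbor 22 mm too high, until it is turned
- sleeve_b: second sleeve, exactly like sleeve_a in build and axes, but empty at the start
- sleeve_b_mouth (a point): as sleeve_a_mouth
- sleeve_b_slot (a point): as sleeve_a_slot
- rack: fork rack, fixed. Origin: at bench level midway between its two forks; z up; forks open to -x. Base plate 76 x 210 x 10; blue upright back plate, front face at x = +34, top at z = 129. Fork centre lines at y = -60 and +60; each has two level tines 18 wide, 34 apart, z 117 to 125, reaching to x = -43
- fork_right (a point): right fork (y = -60): where an arbor's origin lies when it hangs centred, flange on the tines, neck between them. The lower collar is wider than the gap, so an arbor must be slid in or out level along the rack's x (65 mm or more), with 8 mm of play in height; it cannot be lifted out or dropped in
- fork_left (a point): left fork (y = +60), the same
- guard_corner (a point): lower front corner of the press's guard, a thin fixed upright sheet hanging over the bench: from this corner it extends away from the robot (+x) and up (z 0.37 to 1.04 m), its plane across y. To its left a press plate hangs at z 0.66 from x = 0.57 on, and a screen at y = 0.42 (x from 0.455). Swing past with the hand drawn in (x under 0.5)
- mat: black rubber mat, 210 (along its x) by 70 by 3, fixed; origin at bench level under its centre
- wedge: drift wedge, 180 long, 16 thick, 250 g, standing on its long bottom edge. Origin: on that edge at mid-length; z up; +x towards the thin tip (x = +90). Smooth steel blade 8 high at the tip, rising evenly to 32 at x = +10, then 32 high to the rear end (x = -90). Red grip 20 thick over x = -90 to -25, z 6 to 33; heel 56 wide, 12 high at x -90 to -76. Grasp the grip across y, at x = -48
- wedge_tip (a point): the tip, 4 above the bottom edge. Driven along the apron under a seated arbor, the wedge begins to lift when the tip is about 3 past the sleeve's axis; it has lifted about 10 with the tip 36 past it and 15 with the tip 53 past it. Takes about 8 to 15 N. The loaded wedge stays when let go (the arbor may sink 2)
- used_arbor: worn arbor, black head, 144 high, 350 g. Origin: on its axis at the lowest end (the tang's); z up. Tang z 0 to 25: a flat tongue 28 along x by 16 along y, end half-round; shank 25 to 80, diameter 33 widening to 46; lower collar 80 to 86, diameter 56; neck 86 to 102, diameter 26; flange 102 to 110, diameter 60; head 110 to 144. A half turn about z changes nothing
- used_arbor_seat (a point): on its axis at the underside of the lower collar (z = 80), the seating face. The head, 30 to 64 above this point, is a block 46 along x by 36 along y: its gripping flats face +y and -y, a white line on top runs along x, like the tang
- fresh_1: fresh arbor, copper head, otherwise exactly like used_arbor (same origin and axes); may be absent. At the start it hangs in a fork of the rack, turned about z by up to 0.5 rad from the rack's axes
- fresh_1_seat (a point): as used_arbor_seat
- fresh_2: fresh arbor like fresh_1; may be absent
- fresh_2_seat (a point): as used_arbor_seat
- wash_bottle: grey wash bottle with a red spout, 64 x 89 x 192; bystander. Origin under its centre
- v_block: steel V block, 40 x 52 x 34; bystander. Origin under its centre
- turned_stop: turned aluminium stop, diameter 55, 57 high; bystander. Origin under its centre

How it is judged:
By the outcome, as a careful person would: the job done as asked, in the order asked, and still so for the second after the job is handed in, with the robot touching nothing.
Of fresh_1, fresh_2 only 1 to 2 are there at a start; the rules pass over those that are not, and their reading is None.
At some moment in a run one of wedge may be knocked a few centimetres aside while the robot is not near it.
It also fails if it takes over 210 s, if anything falls off the work surface, if the arm or the gripper's body presses on something with over 40 N, if the wrist force passes 120 N, or if a joint passes its speed limit or range.

ROBOT

A 7-joint arm with a two-finger parallel gripper is mounted at the origin on a cart in front of the work surface, level with it; the furniture and walls round the work are solid. World frame = base frame: x ahead of the robot, y to its left, z up, the work surface at z = 0. Lengths are in m, angles in rad, forces in N, time in s.
With the tool pointing down it reaches from about 0.4 to 0.85 m from the base axis. Payload 10.4 kg.
Tool frame: the origin (TCP) lies midway between the tips of the shut fingers; the grasp point (between the pads) lies 19 mm behind it; z points along the fingers, y is the line along which they close (so a half turn about z gives the same grasp; the last joint's range is limited). The gripper opens to 87 mm and grips with 3 to 60 N. Pads are 19 mm wide; open, the fingers measure 117 mm over their backs; the gripper's body (75 mm by 190 mm) begins 51 mm behind the grasp point.
Start: joints at [1.19, 0.332, -0.065, 1.46, 0.022, 1.35, -0.088], TCP at [0.219, -0.585, 0.223] pointing down, gripper open.
Joint ranges: [-2.6, 2.6], [-0.5, 2.12], [-1.47, 1.34], [0.16, 2.42], [-1.27, 4.41], [0.06, 2.06], [-2.6, 2.6]. Speed limits (rad/s): [2.22, 2.22, 2.79, 2.79, 3.14, 3.14, 3.14].

INTERFACE

Orientations are given as a unit quaternion [x, y, z, w].
In Python, from bench import sensors, eyes, order gives the robot as it stands.
- The arm moves only by the tool arm_command, never from a script. Its argument "steps" is a list of rows, each an object with "rot": the turn, a rotation vector about the world's x, y, z in degrees, a list of three; "slide": the shift along the world's x, y, z in m, a list of three; "grip": the opening, from 0 (shut) to 1 (fully open). A call has exactly 8 rows; each row shifts and turns the commanded pose from where the row before left it; what a row does not reach is not made up. A row lasts 1/8 s, in which the tool goes at most 62.5 mm and 10.7 degrees, less where a joint would pass 70% of its speed; a pose out of reach is approached as far as the arm can. A call with a gripper value outside its range is refused whole. The fingers move at their own pace and stop on an object; "newtons" is the grip in N (left out, the last holds). Time passes only in rows, so rows that do not move let the fingers close, or fill a call up. It gives the time, the measured TCP pose, the force, the opening and the grip force at its end, in the units of the state.
- sensors.read_state(): the state, without advancing time (a new reading comes with each control period).
- eyes.camera(name): name is "scene" or "top" or "wrist"; returns a dict with "pixels" (400x640x3 uint8, red, green, blue), "intrinsics" (3x3 intrinsics, pixels), "pose" (4x4, takes a point from camera to world coordinates). Camera axes: x right, y down, z forward; pixel columns grow to the right and rows downward; lengths in m; the calibration is good to about 2 mm. A picture is of the moment at which its call begins. There is no depth.
- order.close_job(): hands the job in; it is judged then, once.
Trained networks look in a picture, given as the dict that the camera call returned (one of the last four; its "shot" number tells which), for a name from the list of things; names that differ only in an ending like _2 or _b are one class to them, and where a whole thing is asked for, a point or a joint stands for the part that bears it (a point fixed in the world has none). Each returns a list of dicts, best first, with "conf" (0 to 1); they miss things now and then, are a little off and sometimes report something else, mostly with a low value. They report only what shows in the picture. A call takes as long as a camera call.
- eyes.look_for(name, picture): "bbox" ([left, top, right, bottom] in pixels, round what is visible of it).
The state is a dict: "time": time; "joint_positions": joint angles; "joint_vel": joint speeds; "joint_torque": joint torques, N m; "ee_pos": TCP position; "eef_rot": TCP orientation; "ft_force": force on the tool from outside, world axes, zero at the start; "torque": the same for the moment, N m; "width": finger opening in m; "grip_force": force on a finger pad.
Only numpy, scipy, OpenCV 4.12 (cv2) and the standard library are available. Lean on these libraries where they do the work, as an engineer would, in place of code of your own. Each camera call takes 0.05 s, during which the arm holds its last target. There are 200 camera calls.

## Working session

There is one attempt and no reset: what is moved stays moved. The work goes in short steps, Python scripts to look and compute and a tool call to move; the robot and the scene stay as the last step left them, time stands still between calls to the robot, and variables do not carry over. Pictures are saved under pics/ and viewed, at most 18 in all, crops included, and the job is handed in when it is done.

Besides the shell and the picture viewer there is one more tool, called after "Emit:" as name([rows], argument=value, ...), one row to a line, values as JSON. arm_command: Moves the arm, as the interface text tells. Its arguments: {"type":"object","properties":{"steps":{"type":"array","items":{"type":"object","properties":{"rot":{"type":"array","items":{"type":"number"}},"slide":{"type":"array","items":{"type":"number"}},"grip":{"type":"number"}}}},"newtons":{"type":"number"}},"required":["steps"]}

```bash
ls; mkdir -p pics; cat > h.py <<'E'
import numpy as np, cv2
from bench import sensors, eyes, order
def ray(p,u,v):
    K=np.array(p["intrinsics"]);T=np.array(p["pose"])
    d=T[:3,:3]@np.linalg.solve(K,[u,v,1.]);return T[:3,3],d
def atz(p,u,v,z):
    o,d=ray(p,u,v);return o+d*(z-o[2])/d[2]
def proj(p,X):
    K=np.array(p["intrinsics"]);T=np.array(p["pose"])
    c=T[:3,:3].T@(np.array(X)-T[:3,3]);q=K@c;return q[:2]/q[2]
def tri(rays):
    A=0;b=0
    for o,d in rays:
        d=d/np.linalg.norm(d);M=np.eye(3)-np.outer(d,d);A=A+M;b=b+M@o
    return np.linalg.solve(A,b)
def save(p,n): cv2.imwrite("pics/"+n,cv2.cvtColor(np.array(p["pixels"]),cv2.COLOR_RGB2BGR))
E
cat > a.py <<'E'
from h import *
s=sensors.read_state();print(s["time"],s["ee_pos"],s["eef_rot"])
for c in ["scene","top"]:
    p=eyes.camera(c);save(p,c+"0.png");print(c,np.round(p["pose"],3).tolist(),np.round(p["intrinsics"],1).tolist())
    for n in ["sleeve_a","sleeve_a_mouth","sleeve_a_slot","rack","fork_right","mat","wedge","wedge_tip","used_arbor","used_arbor_seat","fresh_1","fresh_1_seat","guard_corner","wash_bottle","v_block","turned_stop"]:
        print(n,[(round(r["conf"],2),np.round(r["bbox"]).astype(int).tolist()) for r in eyes.look_for(n,p)[:4]])
E
python3 a.py
```

```text
pics
0.0 [ 0.21874632 -0.58502019  0.2217292 ] [ 9.84035136e-01  1.77972714e-01 -1.64917251e-04 -7.32843827e-04]
scene [[-0.619, -0.332, 0.711, -0.546], [-0.785, 0.262, -0.561, 0.893], [0.0, -0.906, -0.423, 0.888], [0.0, 0.0, 0.0, 1.0]] [[503.1, 0.0, 313.9], [0.0, 503.1, 205.2], [0.0, 0.0, 1.0]]
sleeve_a [(0.76, [354, 209, 399, 259]), (0.7, [322, 223, 369, 267]), (0.7, [285, 244, 298, 257]), (0.53, [308, 263, 349, 287])]
sleeve_a_mouth [(0.73, [306, 263, 350, 286]), (0.57, [354, 215, 398, 258])]
sleeve_a_slot [(0.68, [355, 212, 397, 253])]
rack [(0.72, [267, 249, 292, 296]), (0.58, [240, 252, 294, 332])]
fork_right [(0.87, [240, 253, 297, 332])]
mat [(0.76, [296, 258, 358, 292])]
wedge [(0.7, [304, 261, 349, 289])]
wedge_tip [(0.8, [309, 262, 348, 289])]
used_arbor [(0.53, [362, 196, 377, 219])]
used_arbor_seat [(0.74, [349, 180, 365, 221]), (0.53, [360, 195, 375, 218])]
fresh_1 [(0.89, [267, 245, 290, 296])]
fresh_1_seat []Traceback (most recent call last):
  File "a.py", line 6, in <module>
    print(n,[(round(r["conf"],2),np.round(r["bbox"]).astype(int).tolist()) for r in eyes.look_for(n,p)[:4]])
                                                                                    ~~~~~~~~~~~~~^^^^^
ValueError: it knows: fork_left, fork_right, fresh, fresh_1_seat, fresh_2_seat, mat, rack, sleeve, sleeve_a_mouth, sleeve_a_slot, sleeve_b_mouth, sleeve_b_slot, turned_stop, used_arbor, used_arbor_seat, v_block,
```

```bash
sed -i 's/"guard_corner",//' a.py; python3 a.py | sed -n '/top/,$p;1p'
```

```text
0.65 [ 0.21892971 -0.58543239  0.22260825] [9.84034612e-01 1.77977184e-01 2.27197198e-05 6.80056975e-05]
turned_stop [(0.69, [360, 197, 375, 215])]
top [[0.017, -0.984, 0.178, 0.407], [-1.0, -0.021, -0.021, 0.004], [0.024, -0.178, -0.984, 1.304], [0.0, 0.0, 0.0, 1.0]] [[394.2, 0.0, 324.1], [0.0, 394.2, 204.5], [0.0, 0.0, 1.0]]
sleeve_a [(0.65, [380, 204, 411, 257]), (0.59, [343, 195, 369, 250])]
sleeve_a_mouth [(0.64, [380, 200, 409, 257])]
sleeve_a_slot [(0.66, [381, 202, 409, 255]), (0.26, [397, 202, 416, 222])]
rack [(0.92, [198, 225, 273, 284]), (0.29, [302, 181, 321, 201])]
fork_right [(0.97, [197, 225, 273, 282]), (0.75, [409, 164, 433, 192])]
mat [(0.59, [303, 212, 329, 279])]
wedge [(0.7, [306, 216, 322, 267])]
wedge_tip [(0.56, [303, 212, 322, 267])]
used_arbor [(0.88, [395, 199, 415, 222]), (0.69, [379, 200, 414, 259]), (0.59, [195, 227, 271, 283])]
used_arbor_seat [(0.61, [397, 195, 412, 221])]
fresh_1 [(0.65, [239, 236, 260, 255])]
fresh_1_seat []
wash_bottle [(0.89, [410, 164, 432, 192])]
v_block [(0.78, [305, 180, 321, 200]), (0.5, [379, 203, 416, 258])]
turned_stop [(0.79, [369, 157, 389, 179]), (0.5, [411, 165, 432, 190]), (0.47, [306, 211, 322, 267])]
```

```bash
python3 -c "
import cv2
cv2.imwrite('pics/s2.png',cv2.resize(cv2.imread('pics/scene0.png')[160:360,180:440],None,fx=3,fy=3,interpolation=2))"
```

```text
(no output)
```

View pics/top0.png

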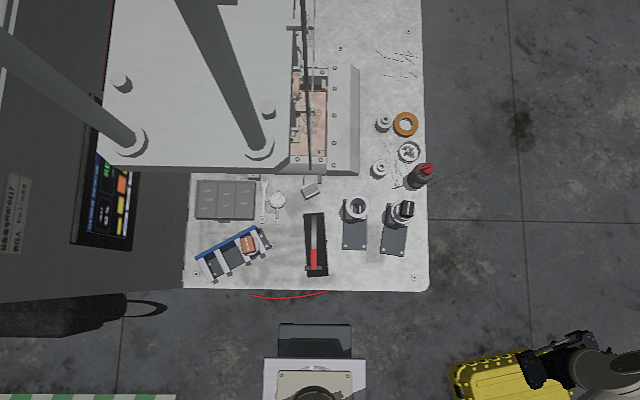

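View pics/s2.png

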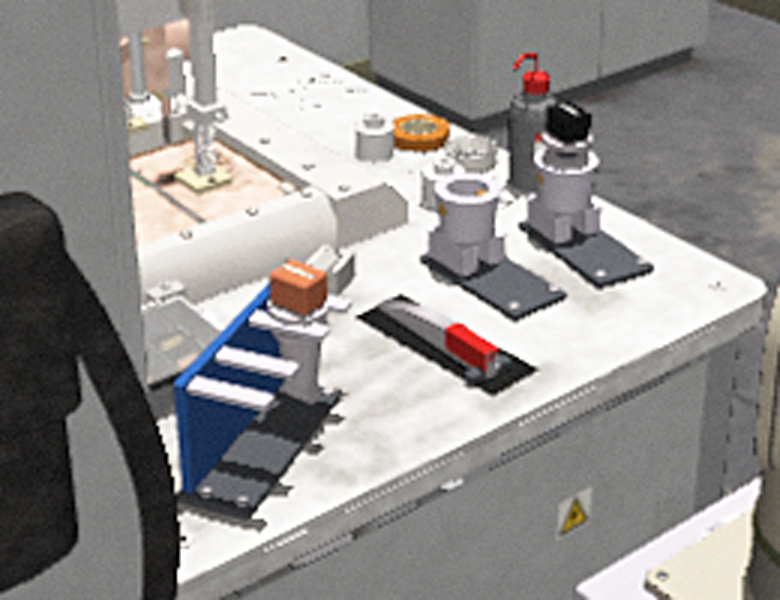

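The top view shows one fresh arbor (copper, pixel ~(249,245)) in the right fork, with the left fork empty. The worn arbor is in the right-hand sleeve at ~(407,208), the empty sleeve_b mouth is at ~(356,206), and the wedge is on the mat at ~(314,245) with its tip pointing away from the robot. The scene view agrees.

```bash
cat > b.py <<'E'
from h import *
p=eyes.camera("top")
for n,u,v,z in [("bmouth",356,206,.103),("aHead",407,208,.167),("bapL",342,249,.01),("bapR",367,250,.01),("aapL",380,252,.01),("aapR",405,257,.01),("mat1",306,213,.003),("mat2",325,213,.003),("mat3",330,277,.003),("mat4",304,277,.003),("fresh",249,245,.19),("wedgeheel",314,268,.03),("wtip",314,216,.01),("rackbackL",196,255,.129),("rackbackR",258,228,.129)]:
    print(n,np.round(atz(p,u,v,z),3))
w=eyes.camera("wrist");T=np.array(w["pose"]);s=sensors.read_state()
from scipy.spatial.transform import Rotation as R
Rt=R.from_quat(s["eef_rot"]).as_matrix();print(Rt.round(3));print("cam in tool",(Rt.T@(T[:3,3]-s["ee_pos"])).round(3),(Rt.T@T[:3,:3]).round(3),np.round(w["intrinsics"],0).tolist())
E
python3 b.py
```

```text
bmouth [ 0.621 -0.121  0.103]
aHead [ 0.607 -0.265  0.167]
bapL [ 0.494 -0.085  0.01 ]
bapR [ 0.492 -0.167  0.01 ]
aapL [ 0.487 -0.21   0.01 ]
aapR [ 0.472 -0.292  0.01 ]
mat1 [0.612 0.036 0.003]
mat2 [ 0.613 -0.027  0.003]
mat3 [ 0.403 -0.047  0.003]
mat4 [0.402 0.037 0.003]
fresh [0.488 0.189 0.19 ]
wedgeheel [0.431 0.005 0.03 ]
wtip [0.601 0.009 0.01 ]
rackbackL [0.461 0.353 0.129]
rackbackR [0.544 0.175 0.129]
[[ 0.937  0.35   0.   ]
 [ 0.35  -0.937 -0.   ]
 [ 0.     0.    -1.   ]]
cam in tool [ 0.071  0.001 -0.163] [[ 0.    -0.965 -0.261]
 [ 1.     0.     0.001]
 [-0.001 -0.261  0.965]] [[356.0, 0.0, 318.0], [0.0, 356.0, 199.0], [0.0, 0.0, 1.0]]
```

Emit:
arm_command([
  {"slide":[0.01,0.028,0.01],"rot":[0,0,10],"grip":1},
  {"slide":[0.01,0.028,0.01],"rot":[0,0,10]},
  {"slide":[0.014,0.028,0.01],"rot":[0,0,10]},
  {"slide":[0.014,0.028,0.01],"rot":[0,0,10]},
  {"slide":[0.014,0.028,0.01],"rot":[0,0,10]},
  {"slide":[0.014,0.028,0.01],"rot":[0,0,10]},
  {"slide":[0.014,0.028,0.01],"rot":[0,0,10]},
  {"slide":[0.014,0.028,0.007],"rot":[0,0,10]},
])

```text
schema error: expected keys rot, slide, grip
```

Emit:
arm_command([
  {"slide":[0.015,0.028,0],"rot":[0,0,10]},
  {"slide":[0.015,0.028,0],"rot":[0,0,10]},
  {"slide":[0.016,0.028,0],"rot":[0,0,10]},
  {"slide":[0.016,0.028,0],"rot":[0,0,10]},
  {"slide":[0.016,0.028,0],"rot":[0,0,10]},
  {"slide":[0.016,0.028,0],"rot":[0,0,10]},
  {"slide":[0.016,0.028,0],"rot":[0,0,10]},
  {"slide":[0.016,0.035,0],"rot":[0,0,9.5]},
])

```text
schema error: expected keys rot, slide, grip
```

```bash
cat > c.py <<'E'
import sys
from h import *
p=eyes.camera("wrist");save(p,sys.argv[1])
s=sensors.read_state();print(round(s["time"],2),s["ee_pos"].round(4) if hasattr(s["ee_pos"],'round') else s["ee_pos"],s["eef_rot"],np.round(s["joint_positions"],2))
import pickle;pickle.dump({k:p[k] for k in("intrinsics","pose")},open(sys.argv[1]+".pkl","wb"))
E
python3 c.py w1.png
```

```text
2.4 [ 0.2189 -0.5854  0.2226] [9.84037125e-01 1.77963302e-01 9.41019555e-06 1.94524982e-05] [ 1.19  0.33 -0.06  1.46  0.02  1.35 -0.09]
```

View pics/w1.png

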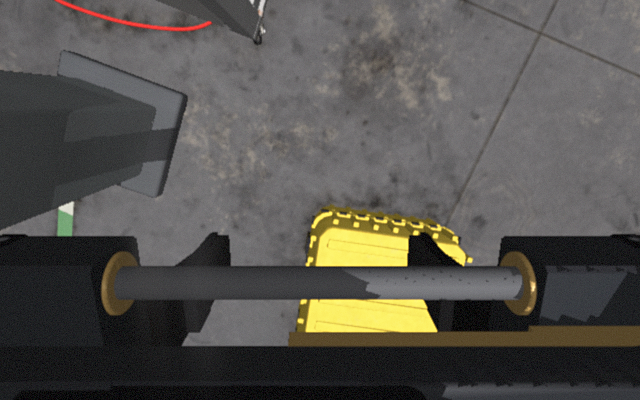

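The wrist view shows only floor because the move was refused: every row needs "grip". It also shows that the gripper hides rows below ~235.

Emit:
arm_command([
  {"slide":[0.02,0.04,0.01],"rot":[0,0,-2.5],"grip":1},
  {"slide":[0.02,0.04,0.01],"rot":[0,0,-2.5],"grip":1},
  {"slide":[0.025,0.04,0.01],"rot":[0,0,-2.5],"grip":1},
  {"slide":[0.025,0.04,0.01],"rot":[0,0,-2.5],"grip":1},
  {"slide":[0.025,0.04,0.01],"rot":[0,0,-2.5],"grip":1},
  {"slide":[0.025,0.04,0.01],"rot":[0,0,-2.5],"grip":1},
  {"slide":[0.025,0.04,0.01],"rot":[0,0,-2.5],"grip":1},
  {"slide":[0.025,0.04,0.007],"rot":[0,0,-3],"grip":1},
])

```text
time: 3.4
ee_pos: [0.4097, -0.2641, 0.3003]
eef_rot: [1.0, -0.001, 0.0, 0.0]
ft_force: [0.3, -0.3, -0.7]
width: 0.0866
grip_force: 0.0
```

Emit:
arm_command([
  {"slide":[0.025,0.04,0],"rot":[0,0,0],"grip":1},
  {"slide":[0.025,0.04,0],"rot":[0,0,0],"grip":1},
  {"slide":[0.025,0.03,0],"rot":[0,0,0],"grip":1},
  {"slide":[0.025,0.025,0],"rot":[0,0,0],"grip":1},
  {"slide":[0.01,0.01,0],"rot":[0,0,0],"grip":1},
  {"slide":[0,0,0],"rot":[0,0,0],"grip":1},
  {"slide":[0,0,0],"rot":[0,0,0],"grip":1},
  {"slide":[0,0,0],"rot":[0,0,0],"grip":1},
])

```text
time: 4.4
ee_pos: [0.5184, -0.1216, 0.2997]
eef_rot: [1.0, -0.001, 0.0, 0.0]
ft_force: [-0.3, -0.1, -0.4]
width: 0.0871
grip_force: 0.0
```

```bash
python3 c.py w2.png
```

```text
4.45 [ 0.5184 -0.1214  0.2997] [ 9.99999635e-01 -8.06535039e-04  5.14446344e-05  2.77592461e-04] [ 0.6   0.13 -0.5   1.56  0.06  1.47 -1.48]
```

View pics/w2.png

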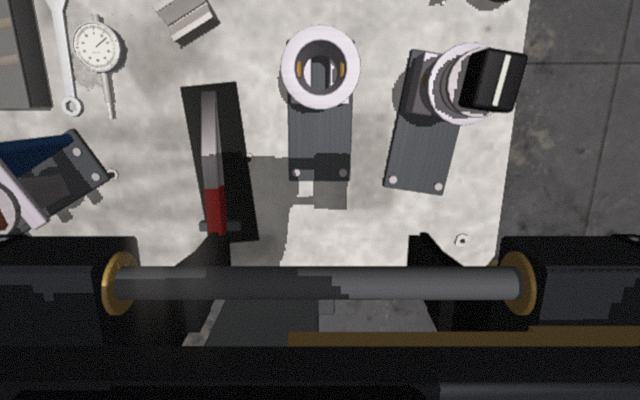

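The wrist view is clear: sleeve_b mouth ring centred at ~(320,67), and the worn arbor's head at ~(495,80) with its white line from (505,55) to (494,104). Apron front corners are (289,180)/(350,181) for b and (384,185)/(441,195) for a. The wedge runs from its tip at ~(208,92) to its heel at ~(220,228).

```bash
cat > d.py <<'E'
from h import *
import pickle
p=pickle.load(open("w2.png.pkl","rb"))
im=cv2.imread("pics/w2.png")
def P(n,u,v,z): x=atz(p,u,v,z);print(n,x.round(4));return x
P("bmouth",320,67,.103)
a=P("bL",289,180,.01);b=P("bR",350,181,.01);print(np.degrees(np.arctan2(-(a-b)[0],(a-b)[1])),(a+b)/2,np.linalg.norm(a-b))
a=P("aL",384,185,.01);b=P("aR",441,195,.01);print(np.degrees(np.arctan2(-(a-b)[0],(a-b)[1])),(a+b)/2,np.linalg.norm(a-b))
a=P("l1",505,55,.167);b=P("l2",494,104,.167);print(np.degrees(np.arctan2(*(a-b)[1::-1])),(a+b)/2)
P("tip",208,92,.008)
hsv=cv2.cvtColor(im,cv2.COLOR_BGR2HSV)
m=((hsv[...,1]>120)&((hsv[...,0]<10)|(hsv[...,0]>170))&(hsv[...,2]>60)).astype(np.uint8);m[:150]=0;m[236:]=0;m[:,:180]=0;m[:,270:]=0
c=max(cv2.findContours(m,0,1)[0],key=cv2.contourArea);r=cv2.minAreaRect(c);print("red",r,cv2.boxPoints(r).round(1).tolist())
for u,v in cv2.boxPoints(r):P("redc",u,v,.033)
for u,v in [(181,87),(236,82),(259,239),(203,244)]:P("mat",u,v,.003)
# rim ellipse b: bright ring
g=cv2.cvtColor(im,cv2.COLOR_BGR2GRAY)
cv2.imwrite("pics/w2c.png",cv2.resize(im[20:250,170:530],None,fx=2.2,fy=2.2,interpolation=2))
E
python3 d.py
```

```text
bmouth [ 0.6229 -0.1244  0.103 ]
bL [ 0.4935 -0.0847  0.01  ]
bR [ 0.4921 -0.1639  0.01  ]
-1.0678380045270761 [ 0.49279701 -0.12428519  0.01      ] 0.07917741148564955
aL [ 0.4867 -0.2083  0.01  ]
aR [ 0.4731 -0.2838  0.01  ]
-10.211618702166426 [ 0.47985233 -0.24602436  0.01      ] 0.07670468336837728
l1 [ 0.6256 -0.2675  0.167 ]
l2 [ 0.5888 -0.2636  0.167 ]
-6.024063222104448 [ 0.60720586 -0.2655753   0.167     ]
tip [0.6031 0.0119 0.008 ]
red ((213.4232635498047, 209.699462890625), (48.98675537109375, 18.297378540039062), 88.66777801513672) [[203.6999969482422, 185.39999389648438], [222.0, 185.0], [223.10000610351562, 234.0], [204.8000030517578, 234.39999389648438]]
redc [0.4918 0.0189 0.033 ]
redc [ 0.4923 -0.0037  0.033 ]
redc [ 0.4279 -0.0005  0.033 ]
redc [0.4274 0.023  0.033 ]
mat [0.6092 0.0461 0.003 ]
mat [ 0.6149 -0.0219  0.003 ]
mat [ 0.4092 -0.0409  0.003 ]
mat [0.4019 0.0368 0.003 ]
```

View pics/w2c.png

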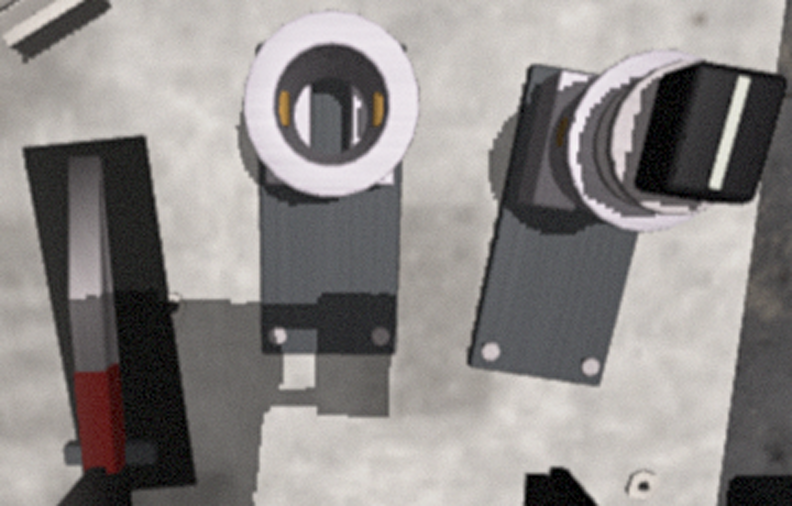

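Emit:
arm_command([
  {"slide":[-0.006,0.016,-0.01],"rot":[0,0,10.6],"grip":1},
  {"slide":[-0.006,0.016,-0.01],"rot":[0,0,10.6],"grip":1},
  {"slide":[-0.006,0.016,-0.01],"rot":[0,0,10.6],"grip":1},
  {"slide":[-0.006,0.016,-0.01],"rot":[0,0,10.6],"grip":1},
  {"slide":[-0.006,0.016,-0.01],"rot":[0,0,10.6],"grip":1},
  {"slide":[-0.006,0.016,-0.01],"rot":[0,0,10.6],"grip":1},
  {"slide":[-0.006,0.016,-0.01],"rot":[0,0,10.6],"grip":1},
  {"slide":[-0.006,0.016,-0.01],"rot":[0,0,10.6],"grip":1},
])

```text
time: 5.45
ee_pos: [0.4706, 0.0075, 0.2194]
eef_rot: [0.737, 0.676, 0.0, 0.0]
ft_force: [0.1, 0.0, -0.0]
width: 0.0866
grip_force: 0.0
```

Emit:
arm_command([
  {"slide":[0,0.006,-0.01],"rot":[0,0,10.6],"grip":1},
  {"slide":[0,0,-0.01],"rot":[0,0,10.6],"grip":1},
  {"slide":[0,0,-0.01],"rot":[0,0,10.6],"grip":1},
  {"slide":[0,0,-0.01],"rot":[0,0,10.6],"grip":1},
  {"slide":[0,0,-0.01],"rot":[0,0,10.6],"grip":1},
  {"slide":[0,0,-0.01],"rot":[0,0,10.6],"grip":1},
  {"slide":[0,0,-0.01],"rot":[0,0,10.6],"grip":1},
  {"slide":[0,0,-0.01],"rot":[0,0,10.4],"grip":1},
])

```text
time: 6.45
ee_pos: [0.4708, 0.0129, 0.1394]
eef_rot: [0.09, 0.996, -0.0, 0.0]
ft_force: [0.2, 0.2, 0.6]
width: 0.087
grip_force: 0.0
```

```bash
python3 c.py w3.png
```

```text
6.5 [0.4702 0.0129 0.1382] [ 8.52723480e-02  9.96357462e-01 -1.78238785e-04 -6.34315851e-04] [ 0.58  0.12 -0.74  1.93  0.09  1.13  1.21]
```

View pics/w3.png

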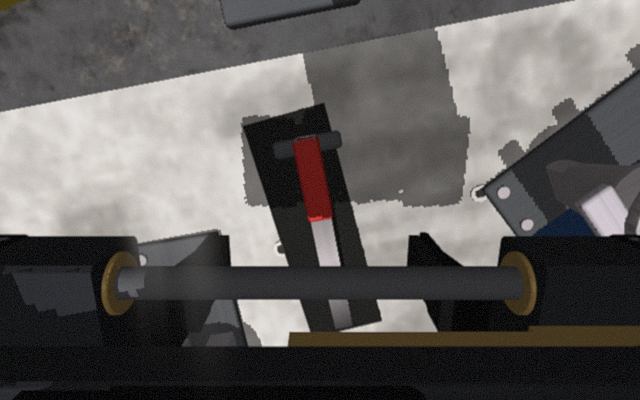

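The picture shows the wedge in front of the fingers, its red grip running from ~(306,139) at the heel to ~(320,219) at the front, with the heel bar at ~(307,145). Measuring its axis.

```bash
cat > e.py <<'E'
from h import *
import pickle
p=pickle.load(open("w3.png.pkl","rb"));im=cv2.imread("pics/w3.png")
hsv=cv2.cvtColor(im,cv2.COLOR_BGR2HSV)
m=((hsv[...,1]>130)&((hsv[...,0]<10)|(hsv[...,0]>170))&(hsv[...,2]>60)).astype(np.uint8);m[230:]=0;m[:120]=0
c=max(cv2.findContours(m,0,1)[0],key=cv2.contourArea);r=cv2.minAreaRect(c)
B=cv2.boxPoints(r);print(B.round(1).tolist())
for u,v in B: print(atz(p,u,v,.036).round(4))
for u,v,z in [(273,150,.015),(341,139,.015),(331,217,.036),(307,221,.036),(312,222,.035),(335,328,.011),(244,126,.003),(324,104,.003),(333,331,.003),(381,321,.003)]: print(u,v,atz(p,u,v,z).round(4))
E
python3 e.py
```

```text
[[290.8999938964844, 139.60000610351562], [316.8999938964844, 134.39999389648438], [333.3999938964844, 216.89999389648438], [307.3999938964844, 222.10000610351562]]
[0.4231 0.     0.036 ]
[0.4228 0.0196 0.036 ]
[0.488  0.0209 0.036 ]
[0.4886 0.     0.036 ]
273 150 [ 0.4304 -0.0178  0.015 ]
341 139 [0.4315 0.0375 0.015 ]
331 217 [0.4878 0.019  0.036 ]
307 221 [ 4.877e-01 -1.000e-04  3.600e-02]
312 222 [0.4895 0.0035 0.035 ]
335 328 [0.6044 0.0036 0.011 ]
244 126 [ 0.4081 -0.039   0.003 ]
324 104 [0.4026 0.029  0.003 ]
333 331 [6.13e-01 5.00e-04 3.00e-03]
381 321 [0.6102 0.0477 0.003 ]
```

Emit:
arm_command([
  {"slide":[-0.005,-0.003,-0.02],"rot":[0,0,10],"grip":1},
  {"slide":[0,0,-0.03],"rot":[0,0,0],"grip":1},
  {"slide":[0,0,-0.03],"rot":[0,0,0],"grip":1},
  {"slide":[0,0,-0.03],"rot":[0,0,0],"grip":1},
  {"slide":[0,0,-0.02],"rot":[0,0,0],"grip":1},
  {"slide":[0,0,0],"rot":[0,0,0],"grip":1},
  {"slide":[0,0,0],"rot":[0,0,0],"grip":0.2},
  {"slide":[0,0,0],"rot":[0,0,0],"grip":0},
], newtons=45)

```text
time: 7.5
ee_pos: [0.4667, 0.0104, 0.0106]
eef_rot: [0.006, 1.0, -0.0, 0.001]
ft_force: [0.7, 0.3, 0.3]
width: 0.0745
grip_force: 0.0
```

Emit:
arm_command([
  {"slide":[0,0,0],"rot":[0,0,0],"grip":0},
  {"slide":[0,0,0],"rot":[0,0,0],"grip":0},
  {"slide":[0,0,0],"rot":[0,0,0],"grip":0},
  {"slide":[0,0,0],"rot":[0,0,0],"grip":0},
  {"slide":[0,0,0.02],"rot":[0,0,0],"grip":0},
  {"slide":[0,0,0.03],"rot":[0,0,0],"grip":0},
  {"slide":[0,0,0.03],"rot":[0,0,0],"grip":0},
  {"slide":[0,0,0],"rot":[0,0,0],"grip":0},
])

```text
time: 8.5
ee_pos: [0.4673, 0.0105, 0.0914]
eef_rot: [0.005, 1.0, -0.0, 0.002]
ft_force: [0.2, -0.0, -0.3]
width: 0.0017
grip_force: 0.0
```

The fingers closed on nothing, so the wedge was probably knocked. Looking again.

```bash
python3 c.py w4.png; python3 -c "
from h import *
p=eyes.camera('top');save(p,'t4.png')
a=cv2.imread('pics/w4.png');b=cv2.resize(cv2.imread('pics/t4.png')[170:290,180:440],(640,295))
cv2.imwrite('pics/m4.png',cv2.resize(np.vstack([a,b]),None,fx=.85,fy=.85))"
```

```text
8.55 [0.4665 0.0104 0.0901] [ 5.39031650e-03  9.99985082e-01 -2.59330339e-04  8.44130867e-04] [ 0.59  0.18 -0.75  1.99  0.14  1.02  1.33]
```

View pics/m4.png

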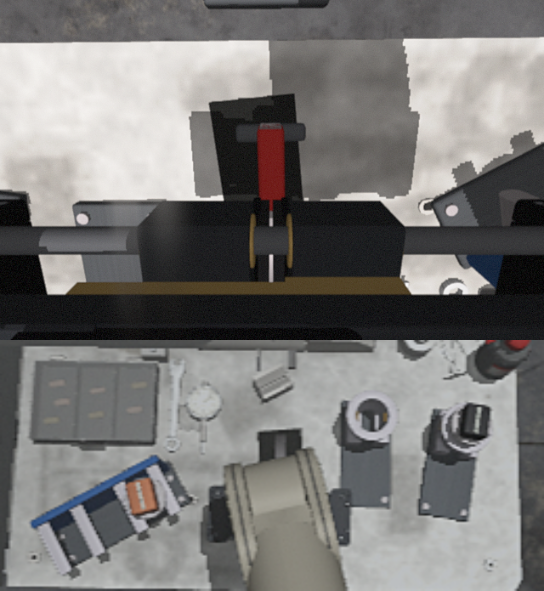

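The wedge is still on the mat, in line with the fingers (red at ~(319,190) in the full image). The fingers are slow, at about 0.1 m/s, and I lifted before they had closed.

```bash
sed -i 's/w3.png/w4.png/g; s/m\[:120\]=0/m[:140]=0;m[:,500:]=0/' e.py; python3 e.py | head -5
```

```text
[[301.6000061035156, 149.0], [333.3999938964844, 147.89999389648438], [336.1000061035156, 228.89999389648438], [304.29998779296875, 230.0]]
[ 4.236e-01 -1.000e-04  3.600e-02]
[0.4231 0.0193 0.036 ]
[0.4757 0.0211 0.036 ]
[4.762e-01 4.000e-04 3.600e-02]
```

Emit:
arm_command([
  {"slide":[0,0,0],"rot":[0,0,0],"grip":0.5},
  {"slide":[0,0,0],"rot":[0,0,0],"grip":0.5},
  {"slide":[0,0,0],"rot":[0,0,0],"grip":0.5},
  {"slide":[0,0,0],"rot":[0,0,0],"grip":0.5},
  {"slide":[0,0,-0.03],"rot":[0,0,0],"grip":0.5},
  {"slide":[0,0,-0.03],"rot":[0,0,0],"grip":0.5},
  {"slide":[0,0,-0.022],"rot":[0,0,0],"grip":0.5},
  {"slide":[0,0,0],"rot":[0,0,0],"grip":0.5},
])

```text
time: 9.6
ee_pos: [0.4647, 0.0107, 0.0064]
eef_rot: [0.005, 1.0, 0.0, -0.002]
ft_force: [-0.8, 0.8, 0.3]
width: 0.0432
grip_force: 0.0
```

Emit:
arm_command([
  {"slide":[0,0,0],"rot":[0,0,0],"grip":0},
  {"slide":[0,0,0],"rot":[0,0,0],"grip":0},
  {"slide":[0,0,0],"rot":[0,0,0],"grip":0},
  {"slide":[0,0,0],"rot":[0,0,0],"grip":0},
  {"slide":[0,0,0],"rot":[0,0,0],"grip":0},
  {"slide":[0,0,0],"rot":[0,0,0],"grip":0},
  {"slide":[0,0,0],"rot":[0,0,0],"grip":0},
  {"slide":[0,0,0],"rot":[0,0,0],"grip":0},
])

```text
time: 10.6
ee_pos: [0.4664, 0.0106, 0.0082]
eef_rot: [0.005, 1.0, -0.0, 0.0]
ft_force: [-2.1, 0.1, 7.2]
width: 0.0196
grip_force: 44.8
```

```bash
cat > f.py <<'E'
from h import *
import pickle
p=pickle.load(open("w2.png.pkl","rb"));im=cv2.imread("pics/w2.png");g=cv2.cvtColor(im,cv2.COLOR_BGR2GRAY).astype(float)
def edge(rows,u0,u1,sgn,z):
    # rising/falling edge along each row, between interpolated search centre
    out=[]
    for v in rows:
        c=u0+(u1-u0)*(v-rows[0])/(rows[-1]-rows[0]);us=np.arange(int(c)-6,int(c)+7)
        d=sgn*(g[v,us+1]-g[v,us-1]);k=d.argmax();w=d.clip(0)*(abs(us-us[k])<=2);out.append(atz(p,(w*us).sum()/w.sum(),v,z)[:2])
    out=np.array(out);vx,vy,x,y=cv2.fitLine(out.astype(np.float32),cv2.DIST_HUBER,0,.001,.001).ravel()
    if vx<0:vx,vy=-vx,-vy
    print("yaw",np.degrees(np.arctan2(vy,vx)),"pt",x,y,"spread",np.std((out-[x,y])@[-vy,vx]));return np.array([x,y]),np.array([vx,vy])
L=edge(range(125,180),394,385,-1,.01);R=edge(range(132,190),458,444,1,.01)
d=L[1]+R[1];d/=np.linalg.norm(d);n=np.array([-d[1],d[0]]);print("a width",(L[0]-R[0])@n,"yaw",np.degrees(np.arctan2(d[1],d[0])))
mid=(L[0]@n+R[0]@n)/2;print("centre line at x=.607: y",(mid-.607*n[0])/n[1])
L=edge(range(110,150),288,289,-1,.01);R=edge(range(110,150),352,350,1,.01)
d=L[1]+R[1];d/=np.linalg.norm(d);n=np.array([-d[1],d[0]]);print("b width",(L[0]-R[0])@n,"yaw",np.degrees(np.arctan2(d[1],d[0])))
mid=(L[0]@n+R[0]@n)/2;print("centre line at x=.623: y",(mid-.623*n[0])/n[1])
E
python3 f.py
```

```text
yaw -9.1664505 pt 0.5293967 -0.21130393 spread 0.00027085452114963674
yaw -8.81522 pt 0.5183488 -0.292328 spread 0.00010873334314453685
a width 0.08175508 yaw -8.990835
centre line at x=.607: y -0.2649684
yaw -0.390051 pt 0.5578546 -0.08422903 spread 0.00013534862695925343
yaw -0.31496382 pt 0.5576272 -0.16428702 spread 0.00014934132586226249
b width 0.080057874 yaw -0.3525074
centre line at x=.623: y -0.12465952
```

Emit:
arm_command([
  {"slide":[0,0,0.04],"rot":[0,0,0],"grip":0},
  {"slide":[0,0,0.04],"rot":[0,0,0],"grip":0},
  {"slide":[-0.01,-0.015,0.04],"rot":[0,0,0],"grip":0},
  {"slide":[-0.01,-0.045,0],"rot":[0,0,-2],"grip":0},
  {"slide":[-0.01,-0.05,0],"rot":[0,0,-2],"grip":0},
  {"slide":[-0.01,-0.05,0],"rot":[0,0,-2],"grip":0},
  {"slide":[-0.013,-0.05,0],"rot":[0,0,-2],"grip":0},
  {"slide":[0,-0.035,0],"rot":[0,0,-0.4],"grip":0},
])

```text
time: 11.6
ee_pos: [0.4113, -0.2368, 0.1273]
eef_rot: [0.08, 0.997, -0.0, -0.001]
ft_force: [0.9, 0.4, -3.1]
width: 0.0198
grip_force: 44.8
```

Emit:
arm_command([
  {"slide":[0,0,0],"rot":[0,0,0],"grip":0},
  {"slide":[0,0,-0.03],"rot":[0,0,0],"grip":0},
  {"slide":[0,0,-0.03],"rot":[0,0,0],"grip":0},
  {"slide":[0,0,-0.03],"rot":[0,0,0],"grip":0},
  {"slide":[0,0,-0.01],"rot":[0,0,0],"grip":0},
  {"slide":[0,0,0],"rot":[0,0,0],"grip":0},
  {"slide":[0,0,0],"rot":[0,0,0],"grip":0},
  {"slide":[0,0,0],"rot":[0,0,0],"grip":0},
])

```text
time: 12.6
ee_pos: [0.4135, -0.2348, 0.0285]
eef_rot: [0.078, 0.997, -0.0, 0.001]
ft_force: [0.5, 0.5, -2.7]
width: 0.0199
grip_force: 44.8
```

```bash
python3 c.py w5.png; python3 -c "
from h import *
p=eyes.camera('scene');save(p,'s5.png')
b=cv2.resize(cv2.imread('pics/s5.png')[180:280,300:420],None,fx=4,fy=4,interpolation=2);a=cv2.imread('pics/w5.png')[90:300,150:480]
cv2.imwrite('pics/m5.png',np.vstack([cv2.resize(a,(480,180*480//330*210//180)),b])[:,:])
print(cv2.imread('pics/m5.png').shape)"
```

```text
12.65 [ 0.4134 -0.2347  0.0284] [ 7.85048446e-02  9.96913513e-01 -3.52237500e-04  5.59907809e-04] [ 0.89  0.26 -0.52  2.03  0.17  0.89  1.7 ]
(704, 480, 3)
```

Emit:
arm_command([
  {"slide":[0,0,-0.012],"rot":[0,0,0],"grip":0},
  {"slide":[0,0,0],"rot":[0,0,0],"grip":0},
  {"slide":[0.0099,-0.0016,0],"rot":[0,0,0],"grip":0},
  {"slide":[0.0099,-0.0016,0],"rot":[0,0,0],"grip":0},
  {"slide":[0.0099,-0.0016,0],"rot":[0,0,0],"grip":0},
  {"slide":[0.0099,-0.0016,0],"rot":[0,0,0],"grip":0},
  {"slide":[0,0,0],"rot":[0,0,0],"grip":0},
  {"slide":[0,0,0],"rot":[0,0,0],"grip":0},
])

```text
time: 13.7
ee_pos: [0.4522, -0.2407, 0.0154]
eef_rot: [0.078, 0.997, 0.0, -0.0]
ft_force: [-0.5, -1.1, -2.8]
width: 0.0195
grip_force: 44.9
```

```bash
python3 -c "
from h import *
p=eyes.camera('scene');save(p,'s6.png')
b=cv2.resize(cv2.imread('pics/s6.png')[170:290,290:430],None,fx=4,fy=4,interpolation=2)
cv2.imwrite('pics/m6.png',b)"
```

```text
(no output)
```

View pics/m6.png

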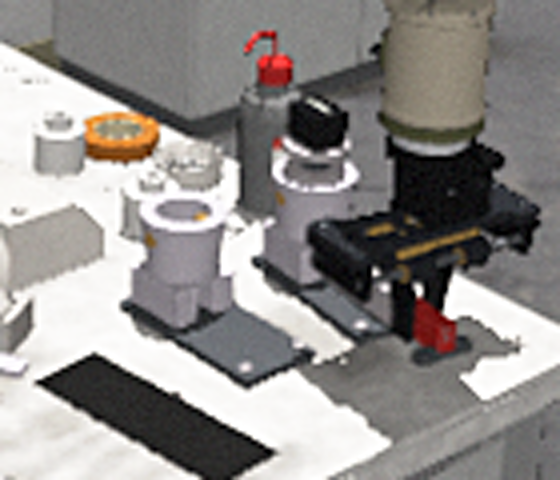

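Emit:
arm_command([
  {"slide":[0.0059,-0.0009,0],"rot":[0,0,0],"grip":0},
  {"slide":[0.0059,-0.0009,0],"rot":[0,0,0],"grip":0},
  {"slide":[0.0059,-0.0009,0],"rot":[0,0,0],"grip":0},
  {"slide":[0.0059,-0.001,0],"rot":[0,0,0],"grip":0},
  {"slide":[0.0059,-0.001,0],"rot":[0,0,0],"grip":0},
  {"slide":[0.0059,-0.001,0],"rot":[0,0,0],"grip":0},
  {"slide":[0.0059,-0.001,0],"rot":[0,0,0],"grip":0},
  {"slide":[0,0,0],"rot":[0,0,0],"grip":0},
], newtons=60)

```text
time: 14.75
ee_pos: [0.4921, -0.2477, 0.0152]
eef_rot: [0.079, 0.997, 0.0, -0.002]
ft_force: [-8.4, 0.8, 4.1]
width: 0.0191
grip_force: 59.9
```

Emit:
arm_command([
  {"slide":[0.005,-0.0008,0],"rot":[0,0,0],"grip":0},
  {"slide":[0.005,-0.0008,0],"rot":[0,0,0],"grip":0},
  {"slide":[0.005,-0.0008,0],"rot":[0,0,0],"grip":0},
  {"slide":[0.005,-0.0008,0],"rot":[0,0,0],"grip":0},
  {"slide":[0.005,-0.0008,0],"rot":[0,0,0],"grip":0},
  {"slide":[0.004,-0.0006,0],"rot":[0,0,0],"grip":0},
  {"slide":[0,0,0],"rot":[0,0,0],"grip":0},
  {"slide":[0,0,0],"rot":[0,0,0],"grip":0},
])

```text
time: 15.75
ee_pos: [0.5213, -0.2525, 0.0153]
eef_rot: [0.079, 0.997, -0.0, -0.002]
ft_force: [-8.3, -0.2, 4.1]
width: 0.0195
grip_force: 59.9
```

Emit:
arm_command([
  {"slide":[0.003,-0.0005,0],"rot":[0,0,0],"grip":0},
  {"slide":[0.003,-0.0005,0],"rot":[0,0,0],"grip":0},
  {"slide":[0,0,0],"rot":[0,0,0],"grip":0},
  {"slide":[0,0,0],"rot":[0,0,0],"grip":0},
  {"slide":[0,0,0],"rot":[0,0,0],"grip":0.5},
  {"slide":[0,0,0],"rot":[0,0,0],"grip":0.5},
  {"slide":[0,0,0],"rot":[0,0,0],"grip":0.5},
  {"slide":[0,0,0],"rot":[0,0,0],"grip":0.5},
])

```text
time: 16.75
ee_pos: [0.529, -0.2531, 0.0157]
eef_rot: [0.078, 0.997, 0.0, 0.0]
ft_force: [0.4, -0.8, -1.3]
width: 0.0425
grip_force: 0.0
```

Emit:
arm_command([
  {"slide":[-0.015,0.002,0.02],"rot":[0,0,0],"grip":0.5},
  {"slide":[-0.015,0.002,0.04],"rot":[0,0,0],"grip":0.5},
  {"slide":[-0.01,0,0.05],"rot":[0,0,0],"grip":1},
  {"slide":[0,0,0.05],"rot":[0,0,0],"grip":1},
  {"slide":[0,0,0.06],"rot":[0,0,0],"grip":1},
  {"slide":[0,0,0],"rot":[0,0,0],"grip":1},
  {"slide":[0,0,0],"rot":[0,0,0],"grip":1},
  {"slide":[0,0,0],"rot":[0,0,0],"grip":1},
])

```text
time: 17.75
ee_pos: [0.4881, -0.2489, 0.234]
eef_rot: [0.078, 0.997, 0.001, -0.001]
ft_force: [0.3, -0.5, -0.4]
width: 0.0859
grip_force: 0.0
```

```bash
cat > g.py <<'E'
from h import *
p0=cv2.imread('pics/s6.png');p=eyes.camera('scene');save(p,'s7.png');b=cv2.imread('pics/s7.png')
# black head centroid shift -> lift
for im in (p0,b):
    g=cv2.cvtColor(im,cv2.COLOR_BGR2GRAY)[185:215,355:385];m=(g<45).astype(np.uint8);print("head bbox",cv2.boundingRect(m),m.sum())
def up(z): return proj(p,[.608,-.265,z])
print(up(.167),up(.182))
cv2.imwrite('pics/m7.png',np.hstack([cv2.resize(i[180:260,340:410],None,fx=5.5,fy=5.5,interpolation=2) for i in(p0,b)]))
E
python3 g.py
```

```text
head bbox (7, 0, 23, 27) 148
head bbox (0, 0, 28, 18) 194
[368.92827994 195.86939312] [369.12644565 191.97237884]
```

View pics/m7.png

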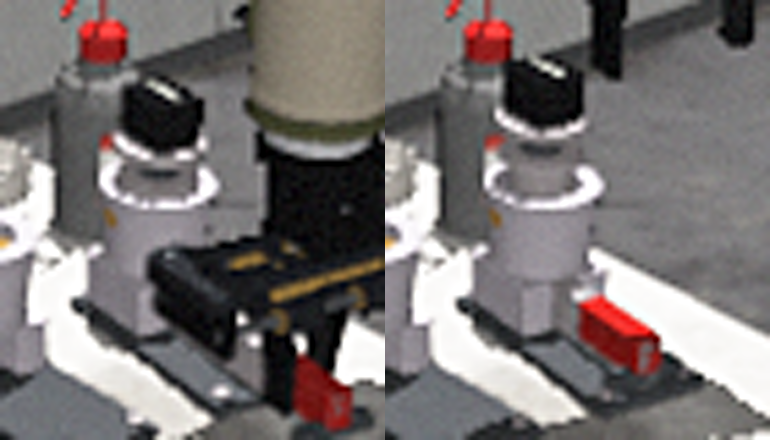

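The right half shows the worn arbor lifted by ~3.6 px (~14 mm), with the wedge left in the slot. Next I grasp its head.

Emit:
arm_command([
  {"slide":[0.03,-0.004,0],"rot":[0,0,0],"grip":1},
  {"slide":[0.03,-0.004,0],"rot":[0,0,0],"grip":1},
  {"slide":[0.03,-0.004,0],"rot":[0,0,0],"grip":1},
  {"slide":[0.03,-0.0045,0],"rot":[0,0,0],"grip":1},
  {"slide":[0,0,-0.03],"rot":[0,0,0],"grip":1},
  {"slide":[0,0,-0.03],"rot":[0,0,0],"grip":1},
  {"slide":[0,0,-0.023],"rot":[0,0,0],"grip":1},
  {"slide":[0,0,0],"rot":[0,0,0],"grip":1},
])

```text
time: 18.8
ee_pos: [0.6073, -0.2651, 0.1497]
eef_rot: [0.078, 0.997, 0.001, -0.002]
ft_force: [-0.8, -0.6, 0.9]
width: 0.0873
grip_force: 0.0
```

Emit:
arm_command([
  {"slide":[0,0,0],"rot":[0,0,0],"grip":0.3},
  {"slide":[0,0,0],"rot":[0,0,0],"grip":0.3},
  {"slide":[0,0,0],"rot":[0,0,0],"grip":0.3},
  {"slide":[0,0,0],"rot":[0,0,0],"grip":0.3},
  {"slide":[0,0,0],"rot":[0,0,0],"grip":0.3},
  {"slide":[0,0,0],"rot":[0,0,0],"grip":0.3},
  {"slide":[0,0,0],"rot":[0,0,0],"grip":0.3},
  {"slide":[0,0,0],"rot":[0,0,0],"grip":0.3},
], newtons=50)

```text
time: 19.8
ee_pos: [0.6088, -0.2656, 0.1526]
eef_rot: [0.078, 0.997, 0.0, -0.0]
ft_force: [-0.3, 0.4, 0.2]
width: 0.0353
grip_force: 50.0
```

Emit:
arm_command([
  {"slide":[0,0,0.012],"rot":[0,0,0],"grip":0.3},
  {"slide":[0,0,0.02],"rot":[0,0,0],"grip":0.3},
  {"slide":[0,0,0.043],"rot":[0,0,0],"grip":0.3},
  {"slide":[0,0,0.045],"rot":[0,0,0],"grip":0.3},
  {"slide":[-0.04,0.03,0],"rot":[0,0,-10.5],"grip":0.3},
  {"slide":[-0.04,0.03,0],"rot":[0,0,-10.5],"grip":0.3},
  {"slide":[-0.04,0.03,0],"rot":[0,0,-10.5],"grip":0.3},
  {"slide":[-0.04,0.03,0],"rot":[0,0,-10.5],"grip":0.3},
])

```text
time: 20.8
ee_pos: [0.4478, -0.1444, 0.2739]
eef_rot: [0.433, 0.901, -0.0, 0.001]
ft_force: [-0.5, 0.8, -2.9]
width: 0.0354
grip_force: 50.0
```

Emit:
arm_command([
  {"slide":[-0.006,0.024,0],"rot":[0,0,-10.5],"grip":0.3},
  {"slide":[-0.006,0.024,0],"rot":[0,0,-10.5],"grip":0.3},
  {"slide":[-0.006,0.024,0],"rot":[0,0,-10.5],"grip":0.3},
  {"slide":[-0.006,0.024,0],"rot":[0,0,-10.5],"grip":0.3},
  {"slide":[-0.006,0.024,0],"rot":[0,0,-10.5],"grip":0.3},
  {"slide":[-0.006,0.024,0],"rot":[0,0,-10.5],"grip":0.3},
  {"slide":[-0.006,0.024,0],"rot":[0,0,-10.5],"grip":0.3},
  {"slide":[-0.006,0.024,0],"rot":[0,0,-10.5],"grip":0.3},
])

```text
time: 21.8
ee_pos: [0.4006, 0.0478, 0.2738]
eef_rot: [0.925, 0.38, 0.001, 0.001]
ft_force: [-0.7, 0.1, -4.7]
width: 0.0356
grip_force: 50.0
```

Emit:
arm_command([
  {"slide":[-0.008,0.042,0],"rot":[0,0,-5],"grip":0.3},
  {"slide":[-0.008,0.042,0],"rot":[0,0,-5],"grip":0.3},
  {"slide":[-0.008,0.042,0],"rot":[0,0,-5],"grip":0.3},
  {"slide":[-0.008,0.042,0],"rot":[0,0,-5],"grip":0.3},
  {"slide":[-0.008,0.042,0],"rot":[0,0,0],"grip":0.3},
  {"slide":[0,0,0],"rot":[0,0,0],"grip":0.3},
  {"slide":[0,0,0],"rot":[0,0,0],"grip":0.3},
  {"slide":[0,0,0],"rot":[0,0,0],"grip":0.3},
])

```text
time: 22.8
ee_pos: [0.3612, 0.2555, 0.2728]
eef_rot: [0.976, 0.216, 0.0, 0.0]
ft_force: [-0.2, -0.2, -4.1]
width: 0.0358
grip_force: 50.0
```

```bash
python3 c.py w8.png
```

```text
22.85 [0.3611 0.2556 0.2727] [9.76454472e-01 2.15723193e-01 1.43658803e-04 3.85341416e-04] [ 0.67 -0.14 -1.24  1.78 -0.13  1.41 -1.69]
```

View pics/w8.png

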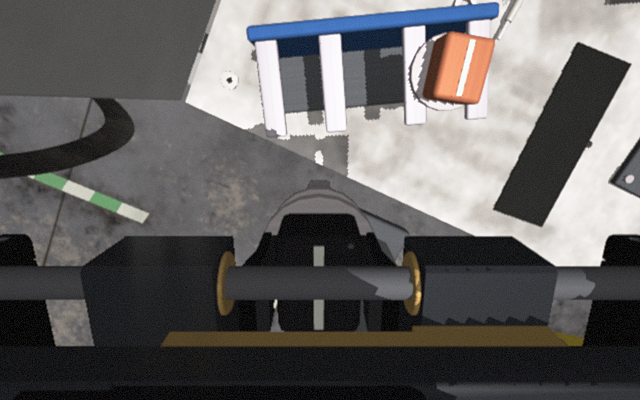

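The rack is clear in view. Left-fork tines end at ~(276,135) and ~(336,130), and right-fork tines at ~(414,123) and ~(477,117). The copper head is at ~(465,67) with its line from (472,40) to (458,94).

```bash
cat > i.py <<'E'
from h import *
import pickle
p=pickle.load(open("w8.png.pkl","rb"));im=cv2.imread("pics/w8.png");g=cv2.cvtColor(im,cv2.COLOR_BGR2GRAY)
E=[]
for n,(u0,v0,u1,v1) in dict(t1L=(256,41,266,136),t1R=(277,39,286,134),t2L=(319,35,326,131),t2R=(341,33,346,129),t3L=(403,27,404,124),t3R=(425,26,424,123)).items():
    a=atz(p,u0,v0,.125)[:2];b=atz(p,u1,v1,.125)[:2];d=a-b;print(n,a.round(4),b.round(4),"len",np.linalg.norm(d).round(4),"yaw",np.degrees(np.arctan2(d[1],d[0])).round(2));E.append((a,b))
a=atz(p,249,27,.129);b=atz(p,497,4,.129);print("back front-top edge",a,b);d=a-b;print("len",np.linalg.norm(d),"yaw",np.degrees(np.arctan2(-d[0],d[1])))
a=atz(p,472,40,.167);b=atz(p,458,94,.167);d=a-b;print("fresh",(a+b)/2,np.degrees(np.arctan2(d[1],d[0])),np.linalg.norm(d))
a=atz(p,322,246,.29);cv2.imwrite("pics/w8c.png",cv2.resize(im[0:150,235:515],None,fx=2.8,fy=2.8,interpolation=2))
E
python3 i.py
```

```text
t1L [0.4486 0.3505] [0.3821 0.3139] len 0.0759 yaw 28.83
t1R [0.4571 0.3358] [0.3909 0.299 ] len 0.0757 yaw 29.07
t2L [0.4741 0.3063] [0.4078 0.2688] len 0.0762 yaw 29.49
t2R [0.4829 0.291 ] [0.4165 0.254 ] len 0.076 yaw 29.13
t3L [0.5078 0.2479] [0.4412 0.2108] len 0.0762 yaw 29.13
t3R [0.5158 0.2323] [0.4492 0.1957] len 0.0761 yaw 28.77
back front-top edge [0.45543662 0.35857054 0.129     ] [0.55202154 0.18994891 0.129     ]
len 0.19432421169093161 yaw 29.8036835402803
fresh [0.49204641 0.20045228 0.167     ] 15.39748916830768 0.03665668136454929
```

View pics/w8c.png

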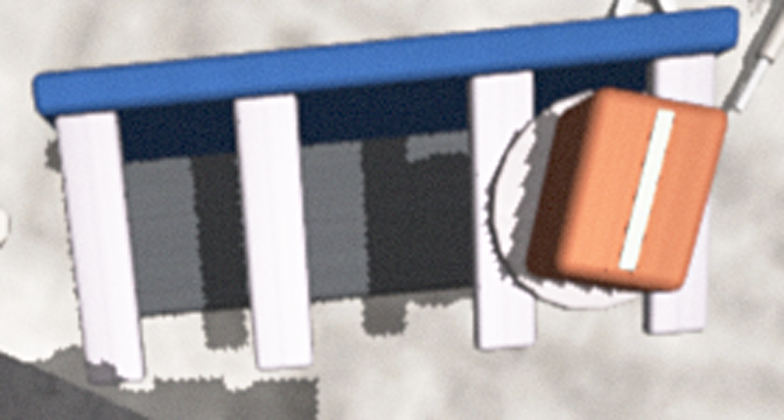

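Emit:
arm_command([
  {"slide":[-0.003,0.0055,-0.02],"rot":[0,0,4.2],"grip":0.3},
  {"slide":[0,0,-0.03],"rot":[0,0,0],"grip":0.3},
  {"slide":[0,0,-0.03],"rot":[0,0,0],"grip":0.3},
  {"slide":[0,0,-0.03],"rot":[0,0,0],"grip":0.3},
  {"slide":[0,0,-0.02],"rot":[0,0,0],"grip":0.3},
  {"slide":[0,0,0],"rot":[0,0,0],"grip":0.3},
  {"slide":[0,0,0],"rot":[0,0,0],"grip":0.3},
  {"slide":[0,0,0],"rot":[0,0,0],"grip":0.3},
])

```text
time: 23.85
ee_pos: [0.3585, 0.262, 0.1435]
eef_rot: [0.968, 0.252, 0.001, 0.0]
ft_force: [-0.4, 0.3, -4.0]
width: 0.0355
grip_force: 50.0
```

```bash
cat > j.py <<'E'
from h import *
s=sensors.read_state();print(np.round(s["ee_pos"],4),np.round(s["joint_positions"],2))
p=eyes.camera('scene');save(p,'s9.png');f=np.array([.3584,.261])
for n,xy,z in [("org",s["ee_pos"][:2],.027),("collar top",s["ee_pos"][:2],.113),("tine end",(.3994,.2839),.121)]: print(n,proj(p,[*xy,z]).round(1))
cv2.imwrite('pics/s9c.png',cv2.resize(cv2.imread('pics/s9.png')[220:350,190:340],None,fx=4.5,fy=4.5,interpolation=2))
E
python3 j.py
```

```text
[0.3585 0.262  0.1435] [ 0.57  0.15 -1.34  1.97  0.16  1.14 -1.91]
org [289.9 321.5]
collar top [289.3 295.1]
tine end [273.5 288.5]
```

View pics/s9c.png

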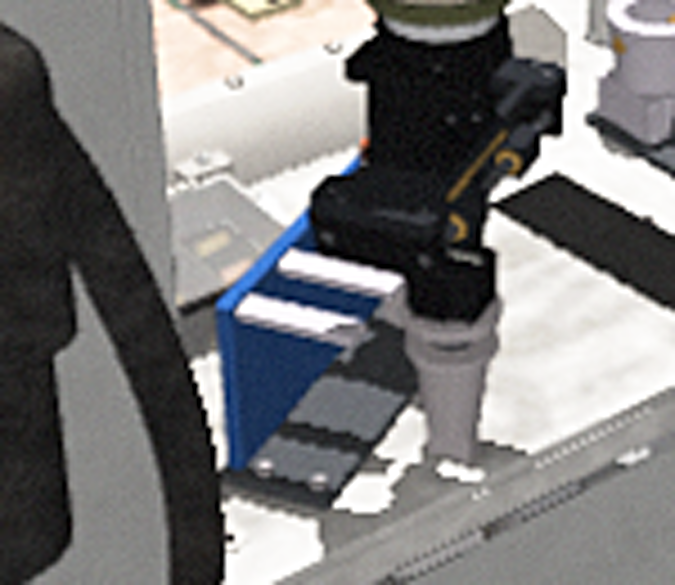

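The arbor stands in front of the left fork (neck's dark band at crop row ~347, tang bottom at ~465). I'll check its height against the projection.

```bash
cat > k.py <<'E'
from h import *
p=eyes.camera('scene');s=sensors.read_state();x=np.array(s["ee_pos"]);c=np.array(p["pose"])[:2,3]-x[:2];c/=np.linalg.norm(c)
for oz in(.023,.027,.031):
    print(oz,[(n,(proj(p,[*(x[:2]+c*r),oz+h])[1]-220)*4.5.__round__(1)) for n,r,h in(("flange under",.03,.102),("collar top",.028,.086),("collar bot",.028,.08),("shank end",.0165,.025),("tang end",.0,.0))])
im=cv2.imread('pics/s9.png');print(cv2.cvtColor(im,cv2.COLOR_BGR2GRAY)[286:328,291].tolist())
E
python3 k.py
```

```text
0.023 [('flange under', np.float64(351.08290244821353)), ('collar top', np.float64(372.0706605687417)), ('collar bot', np.float64(380.6516460256521)), ('shank end', np.float64(445.4930174923617)), ('tang end', np.float64(461.9582470916425))]
0.027 [('flange under', np.float64(345.2780665021083)), ('collar top', np.float64(366.33140105046243)), ('collar bot', np.float64(374.93470231885897)), ('shank end', np.float64(440.0020992805668)), ('tang end', np.float64(456.5905546191881))]
0.031 [('flange under', np.float64(339.45800936338696)), ('collar top', np.float64(360.57719165514675)), ('collar bot', np.float64(369.2028959005279)), ('shank end', np.float64(434.4972659126588)), ('tang end', np.float64(451.2095142059964))]
[18, 17, 18, 27, 21, 66, 118, 119, 149, 136, 101, 63, 112, 112, 115, 132, 144, 136, 144, 133, 139, 135, 135, 138, 136, 140, 136, 132, 137, 136, 128, 134, 134, 135, 138, 124, 91, 194, 255, 249, 104, 121]
```

Emit:
arm_command([
  {"slide":[0.0098,0.0054,0],"rot":[0,0,0],"grip":0.3},
  {"slide":[0.0098,0.0054,0],"rot":[0,0,0],"grip":0.3},
  {"slide":[0.0098,0.0054,0],"rot":[0,0,0],"grip":0.3},
  {"slide":[0.0098,0.0054,0],"rot":[0,0,0],"grip":0.3},
  {"slide":[0.0098,0.0054,0],"rot":[0,0,0],"grip":0.3},
  {"slide":[0.0098,0.0054,0],"rot":[0,0,0],"grip":0.3},
  {"slide":[0.0098,0.0054,0],"rot":[0,0,0],"grip":0.3},
  {"slide":[0.0098,0.0054,0],"rot":[0,0,0],"grip":0.3},
])

```text
time: 24.95
ee_pos: [0.4369, 0.3055, 0.1426]
eef_rot: [0.968, 0.252, -0.0, -0.0]
ft_force: [-0.7, 0.5, -2.5]
width: 0.0356
grip_force: 50.0
```

Emit:
arm_command([
  {"slide":[0,0,0],"rot":[0,0,0],"grip":0.3},
  {"slide":[0,0,-0.0015],"rot":[0,0,0],"grip":0.3},
  {"slide":[0,0,-0.0015],"rot":[0,0,0],"grip":0.3},
  {"slide":[0,0,0],"rot":[0,0,0],"grip":0.3},
  {"slide":[0,0,0],"rot":[0,0,0],"grip":0.3},
  {"slide":[0,0,0],"rot":[0,0,0],"grip":0.3},
  {"slide":[0,0,0],"rot":[0,0,0],"grip":0.3},
  {"slide":[0,0,0],"rot":[0,0,0],"grip":0.3},
])

```text
time: 25.95
ee_pos: [0.4362, 0.305, 0.1396]
eef_rot: [0.968, 0.252, 0.0, 0.0]
ft_force: [-0.8, -0.6, -3.2]
width: 0.0355
grip_force: 50.0
```

Emit:
arm_command([
  {"slide":[0,0,-0.001],"rot":[0,0,0],"grip":0.3},
  {"slide":[0,0,0],"rot":[0,0,0],"grip":0.3},
  {"slide":[0,0,-0.001],"rot":[0,0,0],"grip":0.3},
  {"slide":[0,0,0],"rot":[0,0,0],"grip":0.3},
  {"slide":[0,0,0],"rot":[0,0,0],"grip":0.3},
  {"slide":[0,0,0],"rot":[0,0,0],"grip":0.3},
  {"slide":[0,0,0],"rot":[0,0,0],"grip":0.3},
  {"slide":[0,0,0],"rot":[0,0,0],"grip":0.3},
])

```text
time: 26.95
ee_pos: [0.4363, 0.3052, 0.1377]
eef_rot: [0.968, 0.252, 0.0, -0.0]
ft_force: [-0.9, -0.6, 0.3]
width: 0.0357
grip_force: 50.0
```

Emit:
arm_command([
  {"slide":[0,0,0],"rot":[0,0,0],"grip":0.8},
  {"slide":[0,0,0],"rot":[0,0,0],"grip":0.8},
  {"slide":[0,0,0],"rot":[0,0,0],"grip":0.8},
  {"slide":[0,0,0],"rot":[0,0,0],"grip":0.8},
  {"slide":[0,0,0.02],"rot":[0,0,0],"grip":0.8},
  {"slide":[0,0,0.03],"rot":[0,0,0],"grip":0.8},
  {"slide":[0,0,0.04],"rot":[0,0,0],"grip":0.8},
  {"slide":[0,-0.02,0.04],"rot":[0,0,0],"grip":0.8},
])

```text
time: 27.95
ee_pos: [0.4355, 0.2863, 0.2702]
eef_rot: [0.967, 0.253, 0.0, -0.001]
ft_force: [0.6, -0.6, 0.5]
width: 0.0694
grip_force: 0.0
```

Emit:
arm_command([
  {"slide":[0.015,-0.03,0],"rot":[0,0,-4],"grip":0.9},
  {"slide":[0.015,-0.03,0],"rot":[0,0,-4],"grip":0.9},
  {"slide":[0.015,-0.02,0],"rot":[0,0,-4],"grip":0.9},
  {"slide":[0.012,-0.005,0],"rot":[0,0,-1.7],"grip":0.9},
  {"slide":[0,0,0],"rot":[0,0,0],"grip":0.9},
  {"slide":[0,0,0],"rot":[0,0,0],"grip":0.9},
  {"slide":[0,0,0],"rot":[0,0,0],"grip":0.9},
  {"slide":[0,0,0],"rot":[0,0,0],"grip":0.9},
])

```text
time: 28.95
ee_pos: [0.4929, 0.2006, 0.2676]
eef_rot: [0.991, 0.135, 0.0, 0.0]
ft_force: [0.3, -0.3, 0.2]
width: 0.0782
grip_force: 0.0
```

```bash
python3 c.py w10.png; python3 -c "
from h import *
p=eyes.camera('scene');save(p,'s10.png')
a=cv2.imread('pics/w10.png');b=cv2.resize(cv2.imread('pics/s10.png')[230:340,220:320],None,fx=4,fy=4,interpolation=2)[:400]
cv2.imwrite('pics/m10.png',cv2.resize(np.hstack([a[:,90:],b[:400]]),None,fx=.84,fy=.84))
c=np.array(sensors.read_state()['ee_pos']);print(c)"
```

```text
29.0 [0.493  0.2004 0.2676] [9.90815800e-01 1.35218507e-01 3.91785691e-05 7.14469403e-05] [ 0.53  0.29 -1.18  1.59  0.27  1.44 -1.97]
[0.49307768 0.20024089 0.26762541]
```

View pics/m10.png

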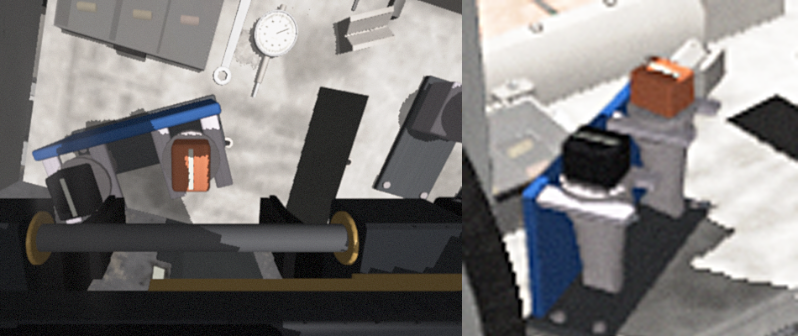

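The worn arbor hangs level in the left fork. The copper head is at ~(317,200) in the full frame, with its line vertical, so it's aligned with the tool.

```bash
python3 -c "
from h import *
import pickle
p=pickle.load(open('w10.png.pkl','rb'))
a=atz(p,317.4,177,.167);b=atz(p,316.2,224,.167);d=a-b;print((a+b)/2,np.degrees(np.arctan2(d[1],d[0])),np.linalg.norm(d))
im=cv2.imread('pics/w10.png');h=cv2.cvtColor(im,cv2.COLOR_BGR2HSV);g=im.min(2);m=((g>150)).astype(np.uint8);m[:160]=0;m[232:]=0;m[:,:300]=0;m[:,335:]=0
ys,xs=np.nonzero(m);print(ys.min(),ys.max(),np.polyfit(ys,xs,1))"
```

```text
[0.4915112  0.20054534 0.167     ] 14.107896331728522 0.03740989235967918
160 231 [8.24382582e-02 3.01082131e+02]
```

Emit:
arm_command([
  {"slide":[-0.0015,0,-0.03],"rot":[0,0,-0.5],"grip":0.9},
  {"slide":[0,0,-0.035],"rot":[0,0,0],"grip":0.9},
  {"slide":[0,0,-0.035],"rot":[0,0,0],"grip":0.9},
  {"slide":[0,0,-0.029],"rot":[0,0,0],"grip":0.9},
  {"slide":[0,0,0],"rot":[0,0,0],"grip":0.3},
  {"slide":[0,0,0],"rot":[0,0,0],"grip":0.3},
  {"slide":[0,0,0],"rot":[0,0,0],"grip":0.3},
  {"slide":[0,0,0],"rot":[0,0,0],"grip":0.3},
], newtons=50)

```text
time: 30.05
ee_pos: [0.4921, 0.2002, 0.1394]
eef_rot: [0.991, 0.13, 0.001, 0.0]
ft_force: [0.6, 1.3, 0.3]
width: 0.0464
grip_force: 0.0
```

Emit:
arm_command([
  {"slide":[0,0,0],"rot":[0,0,0],"grip":0.3},
  {"slide":[0,0,0],"rot":[0,0,0],"grip":0.3},
  {"slide":[0,0,0],"rot":[0,0,0],"grip":0.3},
  {"slide":[0,0,0],"rot":[0,0,0],"grip":0.3},
  {"slide":[0,0,0.002],"rot":[0,0,0],"grip":0.3},
  {"slide":[0,0,0.002],"rot":[0,0,0],"grip":0.3},
  {"slide":[0,0,0],"rot":[0,0,0],"grip":0.3},
  {"slide":[0,0,0],"rot":[0,0,0],"grip":0.3},
])

```text
time: 31.05
ee_pos: [0.4916, 0.1999, 0.1424]
eef_rot: [0.991, 0.13, -0.0, 0.0]
ft_force: [-0.3, 0.6, -3.5]
width: 0.0356
grip_force: 50.0
```

Emit:
arm_command([
  {"slide":[-0.0098,-0.0055,0],"rot":[0,0,0],"grip":0.3},
  {"slide":[-0.0098,-0.0055,0],"rot":[0,0,0],"grip":0.3},
  {"slide":[-0.0098,-0.0055,0],"rot":[0,0,0],"grip":0.3},
  {"slide":[-0.0098,-0.0055,0],"rot":[0,0,0],"grip":0.3},
  {"slide":[-0.0098,-0.0055,0],"rot":[0,0,0],"grip":0.3},
  {"slide":[-0.0098,-0.0055,0],"rot":[0,0,0],"grip":0.3},
  {"slide":[-0.0098,-0.0055,0],"rot":[0,0,0],"grip":0.3},
  {"slide":[-0.0098,-0.0055,0],"rot":[0,0,0],"grip":0.3},
])

```text
time: 32.05
ee_pos: [0.4126, 0.1556, 0.1424]
eef_rot: [0.991, 0.13, -0.0, 0.0]
ft_force: [-0.3, 0.1, -3.8]
width: 0.0356
grip_force: 50.0
```

Emit:
arm_command([
  {"slide":[0,0,0.04],"rot":[0,0,0],"grip":0.3},
  {"slide":[0,0,0.04],"rot":[0,0,0],"grip":0.3},
  {"slide":[0,-0.03,0.04],"rot":[0,0,-2.5],"grip":0.3},
  {"slide":[0.005,-0.05,0],"rot":[0,0,-2.5],"grip":0.3},
  {"slide":[0.005,-0.05,0],"rot":[0,0,-2.5],"grip":0.3},
  {"slide":[0.005,-0.05,0],"rot":[0,0,-2.5],"grip":0.3},
  {"slide":[0.005,-0.05,0],"rot":[0,0,-2.5],"grip":0.3},
  {"slide":[0.007,-0.05,0],"rot":[0,0,-2.8],"grip":0.3},
])

```text
time: 33.05
ee_pos: [0.4399, -0.1254, 0.2626]
eef_rot: [1.0, -0.003, 0.0, 0.001]
ft_force: [0.8, 1.0, -4.0]
width: 0.0356
grip_force: 50.0
```

Emit:
arm_command([
  {"slide":[0.03,0,0],"rot":[0,0,0],"grip":0.3},
  {"slide":[0.03,0,0],"rot":[0,0,0],"grip":0.3},
  {"slide":[0.03,0,0],"rot":[0,0,0],"grip":0.3},
  {"slide":[0.03,0,0],"rot":[0,0,0],"grip":0.3},
  {"slide":[0,0,0],"rot":[0,0,0],"grip":0.3},
  {"slide":[0,0,0],"rot":[0,0,0],"grip":0.3},
  {"slide":[0,0,0],"rot":[0,0,0],"grip":0.3},
  {"slide":[0,0,0],"rot":[0,0,0],"grip":0.3},
])

```text
time: 34.05
ee_pos: [0.5599, -0.1242, 0.2629]
eef_rot: [1.0, -0.003, 0.0, 0.001]
ft_force: [-0.7, 0.3, -3.5]
width: 0.0359
grip_force: 50.0
```

```bash
python3 c.py w11.png
```

```text
34.1 [ 0.5599 -0.1242  0.2629] [ 9.99995915e-01 -2.82203538e-03  1.50729627e-04  4.27295543e-04] [ 0.89  0.33 -0.94  1.5   0.27  1.44 -1.63]
```

View pics/w11.png

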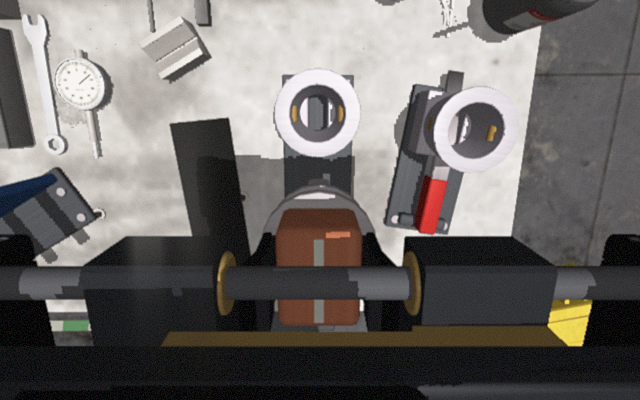

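The mouth of b is centred at ~(317,113). The copper head in the hand has its line from ~(319,240) to ~(319,325).

```bash
python3 -c "
from h import *
import pickle
p=pickle.load(open('w11.png.pkl','rb'))
im=cv2.imread('pics/w11.png');m=(im.min(2)>175).astype(np.uint8);m[:60]=0;m[165:]=0;m[:,:268]=0;m[:,366:]=0
print(atz(p,317,113,.103))
for z in(.286,.2914,.296):
  a=atz(p,319,240,z);b=atz(p,319,325,z);print(z,((a+b)/2).round(4),np.linalg.norm(a-b))
p=pickle.load(open('w10.png.pkl','rb'))
"
```

```text
[ 0.62288512 -0.12441016  0.103     ]
0.286 [ 0.5553 -0.1251  0.286 ] 0.040836893186350524
0.2914 [ 0.5583 -0.1251  0.2914] 0.039260632404357204
0.296 [ 0.5608 -0.1251  0.296 ] 0.03791789173821461
```

Emit:
arm_command([
  {"slide":[0.03,0,0],"rot":[0,0,0],"grip":0.3},
  {"slide":[0.033,0,0],"rot":[0,0,0],"grip":0.3},
  {"slide":[0,0,0],"rot":[0,0,0],"grip":0.3},
  {"slide":[0,0,-0.025],"rot":[0,0,0],"grip":0.3},
  {"slide":[0,0,-0.025],"rot":[0,0,0],"grip":0.3},
  {"slide":[0,0,-0.025],"rot":[0,0,0],"grip":0.3},
  {"slide":[0,0,-0.02],"rot":[0,0,0],"grip":0.3},
  {"slide":[0,0,0],"rot":[0,0,0],"grip":0.3},
])

```text
time: 35.1
ee_pos: [0.6222, -0.1242, 0.1663]
eef_rot: [1.0, -0.003, -0.001, -0.0]
ft_force: [-0.4, 0.5, -2.1]
width: 0.036
grip_force: 50.0
```

Emit:
arm_command([
  {"slide":[0,0,-0.004],"rot":[0,0,0],"grip":0.3},
  {"slide":[0,0,-0.004],"rot":[0,0,0],"grip":0.3},
  {"slide":[0,0,-0.004],"rot":[0,0,0],"grip":0.3},
  {"slide":[0,0,0],"rot":[0,0,0],"grip":0.3},
  {"slide":[0,0,0],"rot":[0,0,0],"grip":0.3},
  {"slide":[0,0,0],"rot":[0,0,0],"grip":0.3},
  {"slide":[0,0,0],"rot":[0,0,0],"grip":0.3},
  {"slide":[0,0,0],"rot":[0,0,0],"grip":0.3},
], newtons=60)

```text
time: 36.1
ee_pos: [0.6233, -0.1238, 0.1556]
eef_rot: [1.0, -0.003, 0.0, -0.0]
ft_force: [0.1, 1.1, -3.9]
width: 0.0355
grip_force: 60.0
```

Emit:
arm_command([
  {"slide":[0,0,-0.003],"rot":[0,0,2],"grip":0.3},
  {"slide":[0,0,-0.003],"rot":[0,0,-2],"grip":0.3},
  {"slide":[0,0,-0.003],"rot":[0,0,-2],"grip":0.3},
  {"slide":[0,0,-0.003],"rot":[0,0,2],"grip":0.3},
  {"slide":[0,0,-0.002],"rot":[0,0,0],"grip":0.3},
  {"slide":[0,0,0],"rot":[0,0,0],"grip":0.3},
  {"slide":[0,0,0],"rot":[0,0,0],"grip":0.3},
  {"slide":[0,0,0],"rot":[0,0,0],"grip":0.3},
])

```text
time: 37.1
ee_pos: [0.6231, -0.124, 0.1411]
eef_rot: [1.0, -0.003, -0.0, -0.0]
ft_force: [1.6, 0.3, -4.8]
width: 0.0354
grip_force: 60.0
```

Emit:
arm_command([
  {"slide":[0,0,-0.002],"rot":[0,0,1],"grip":0.3},
  {"slide":[0,0,-0.0015],"rot":[0,0,-1],"grip":0.3},
  {"slide":[0,0,-0.001],"rot":[0,0,0],"grip":0.3},
  {"slide":[0,0,0],"rot":[0,0,0],"grip":0.3},
  {"slide":[0,0,0],"rot":[0,0,0],"grip":0.3},
  {"slide":[0,0,0],"rot":[0,0,0],"grip":0.3},
  {"slide":[0,0,0],"rot":[0,0,0],"grip":0.3},
  {"slide":[0,0,0],"rot":[0,0,0],"grip":0.3},
])

```text
time: 38.1
ee_pos: [0.6236, -0.1239, 0.139]
eef_rot: [1.0, -0.003, 0.001, 0.0]
ft_force: [-6.4, 1.0, 14.7]
width: 0.0356
grip_force: 60.0
```

Emit:
arm_command([
  {"slide":[-0.0008,0,0],"rot":[0,0,0],"grip":0.3},
  {"slide":[0,0,-0.001],"rot":[0,0,1],"grip":0.3},
  {"slide":[0,0,-0.001],"rot":[0,0,-1],"grip":0.3},
  {"slide":[0,0,0],"rot":[0,0,0],"grip":0.3},
  {"slide":[0,0,0],"rot":[0,0,0],"grip":0.3},
  {"slide":[0,0,0],"rot":[0,0,0],"grip":0.3},
  {"slide":[0,0,0],"rot":[0,0,0],"grip":0.3},
  {"slide":[0,0,0],"rot":[0,0,0],"grip":0.3},
])

```text
time: 39.1
ee_pos: [0.6239, -0.1238, 0.139]
eef_rot: [1.0, -0.003, 0.002, 0.001]
ft_force: [-6.6, 0.9, 25.6]
width: 0.0355
grip_force: 60.0
```

Emit:
arm_command([
  {"slide":[0,0,0.003],"rot":[0,0,0],"grip":0.3},
  {"slide":[0,0,0],"rot":[0,0,0],"grip":1},
  {"slide":[0,0,0],"rot":[0,0,0],"grip":1},
  {"slide":[0,0,0],"rot":[0,0,0],"grip":1},
  {"slide":[0,0,0],"rot":[0,0,0],"grip":1},
  {"slide":[0,0,0],"rot":[0,0,0],"grip":1},
  {"slide":[0,0,0.03],"rot":[0,0,0],"grip":1},
  {"slide":[0,0,0.04],"rot":[0,0,0],"grip":1},
])

```text
time: 40.1
ee_pos: [0.6219, -0.124, 0.208]
eef_rot: [1.0, -0.003, -0.001, -0.0]
ft_force: [0.3, -0.2, 0.4]
width: 0.0863
grip_force: 0.0
```

Emit:
arm_command([
  {"slide":[-0.02,0,0.04],"rot":[0,0,0],"grip":0.8},
  {"slide":[-0.03,0,0.03],"rot":[0,0,0],"grip":0.8},
  {"slide":[-0.035,-0.02,0.02],"rot":[0,0,-2],"grip":0.8},
  {"slide":[-0.035,-0.03,0],"rot":[0,0,-2],"grip":0.8},
  {"slide":[-0.02,-0.03,0],"rot":[0,0,-2.5],"grip":0.8},
  {"slide":[0,-0.03,0],"rot":[0,0,-2.2],"grip":0.8},
  {"slide":[0,0,0],"rot":[0,0,0],"grip":0.8},
  {"slide":[0,0,0],"rot":[0,0,0],"grip":0.8},
])

```text
time: 41.1
ee_pos: [0.4834, -0.2331, 0.2978]
eef_rot: [0.997, -0.078, 0.0, -0.001]
ft_force: [0.7, 0.2, 0.2]
width: 0.0695
grip_force: 0.0
```

```bash
python3 c.py w12.png; cat > l.py <<'E'
from h import *
import pickle
p=pickle.load(open("w12.png.pkl","rb"));im=cv2.imread("pics/w12.png")
hsv=cv2.cvtColor(im,cv2.COLOR_BGR2HSV)
m=((hsv[...,1]>130)&((hsv[...,0]<9)|(hsv[...,0]>172))&(hsv[...,2]>60)).astype(np.uint8);m[232:]=0;m[:60]=0
c=max(cv2.findContours(m,0,1)[0],key=cv2.contourArea);r=cv2.minAreaRect(c)
for u,v in cv2.boxPoints(r): print(u,v,atz(p,u,v,.043).round(4))
pc=eyes.camera("scene");save(pc,"s12.png");a=cv2.resize(cv2.imread("pics/s12.png")[180:260,305:405],None,fx=4,fy=4,interpolation=2)
cv2.imwrite("pics/m12.png",np.vstack([im[:240],cv2.copyMakeBorder(a,0,0,0,240,0)]))
E
python3 l.py
```

```text
41.15 [ 0.4834 -0.2327  0.2979] [ 9.97008701e-01 -7.72872301e-02  7.18026229e-05 -5.73113232e-04] [ 1.15  0.2  -0.9   1.54  0.16  1.48 -1.48]
322.0 106.0 [ 0.5503 -0.2483  0.043 ]
338.0 106.0 [ 0.5475 -0.2663  0.043 ]
338.0 161.0 [ 0.4853 -0.2575  0.043 ]
322.0 161.0 [ 0.4882 -0.2388  0.043 ]
```

View pics/m12.png

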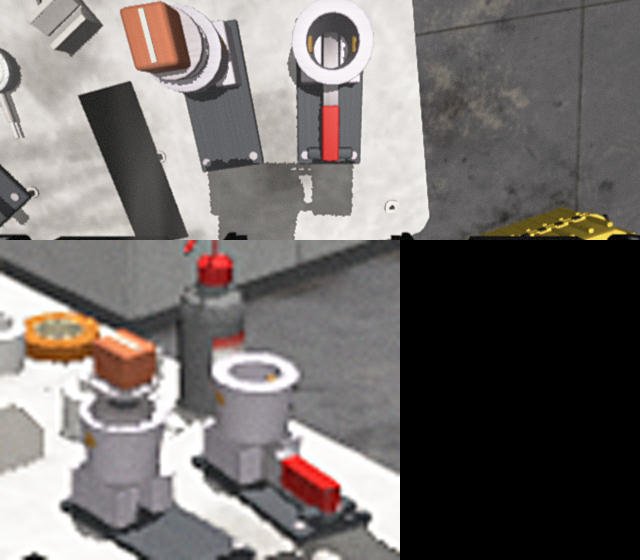

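Wrist view: the wedge still sits in slot a (red from row 106 to row 161 at column ~330), and the copper arbor is in sleeve b. In the scene view its head stands ~16 px above the rim, the same as the worn one when seated, so it is flush.

Emit:
arm_command([
  {"slide":[0.0455,-0.021,0],"rot":[0,0,0],"grip":0.8},
  {"slide":[0,0,-0.03],"rot":[0,0,0],"grip":0.8},
  {"slide":[0,0,-0.06],"rot":[0,0,0],"grip":0.8},
  {"slide":[0,0,-0.06],"rot":[0,0,0],"grip":0.8},
  {"slide":[0,0,-0.06],"rot":[0,0,0],"grip":0.8},
  {"slide":[0,0,-0.045],"rot":[0,0,0],"grip":0.8},
  {"slide":[0,0,-0.026],"rot":[0,0,0],"grip":0.8},
  {"slide":[0,0,0],"rot":[0,0,0],"grip":0.8},
])

```text
time: 42.2
ee_pos: [0.5273, -0.2534, 0.0154]
eef_rot: [0.997, -0.078, -0.001, -0.001]
ft_force: [-0.1, -0.1, 1.3]
width: 0.0695
grip_force: 0.0
```

Emit:
arm_command([
  {"slide":[0,0,0],"rot":[0,0,0],"grip":0},
  {"slide":[0,0,0],"rot":[0,0,0],"grip":0},
  {"slide":[0,0,0],"rot":[0,0,0],"grip":0},
  {"slide":[0,0,0],"rot":[0,0,0],"grip":0},
  {"slide":[0,0,0],"rot":[0,0,0],"grip":0},
  {"slide":[0,0,0],"rot":[0,0,0],"grip":0},
  {"slide":[0,0,0],"rot":[0,0,0],"grip":0},
  {"slide":[0,0,0],"rot":[0,0,0],"grip":0},
], newtons=45)

```text
time: 43.2
ee_pos: [0.5281, -0.2548, 0.0171]
eef_rot: [0.997, -0.078, 0.0, -0.0]
ft_force: [0.1, 1.1, 1.0]
width: 0.0197
grip_force: 45.0
```

Emit:
arm_command([
  {"slide":[-0.014,0.0022,0.001],"rot":[0,0,0],"grip":0},
  {"slide":[-0.014,0.0022,0],"rot":[0,0,0],"grip":0},
  {"slide":[-0.014,0.0022,0],"rot":[0,0,0],"grip":0},
  {"slide":[-0.014,0.0022,0],"rot":[0,0,0],"grip":0},
  {"slide":[-0.014,0.0022,0],"rot":[0,0,0],"grip":0},
  {"slide":[-0.014,0.0022,0],"rot":[0,0,0],"grip":0},
  {"slide":[-0.014,0.0022,0],"rot":[0,0,0],"grip":0},
  {"slide":[-0.014,0.0022,0],"rot":[0,0,0],"grip":0},
])

```text
time: 44.2
ee_pos: [0.4151, -0.2372, 0.0181]
eef_rot: [0.997, -0.078, 0.0, 0.0]
ft_force: [-0.4, -1.3, -2.3]
width: 0.0197
grip_force: 45.0
```

Emit:
arm_command([
  {"slide":[0,0,0.05],"rot":[0,0,0],"grip":0},
  {"slide":[0,0,0.06],"rot":[0,0,0],"grip":0},
  {"slide":[0,0.03,0.03],"rot":[0,0,2],"grip":0},
  {"slide":[0.01,0.045,0],"rot":[0,0,2],"grip":0},
  {"slide":[0.01,0.045,0],"rot":[0,0,2],"grip":0},
  {"slide":[0.01,0.045,0],"rot":[0,0,2],"grip":0},
  {"slide":[0.01,0.045,0],"rot":[0,0,2],"grip":0},
  {"slide":[0.01,0.032,0],"rot":[0,0,1.9],"grip":0},
])

```text
time: 45.2
ee_pos: [0.4657, 0.0066, 0.1581]
eef_rot: [1.0, 0.027, 0.0, 0.001]
ft_force: [-0.8, -0.7, -2.1]
width: 0.0193
grip_force: 45.0
```

Emit:
arm_command([
  {"slide":[0,0,0],"rot":[0,0,0],"grip":0},
  {"slide":[0,0,0],"rot":[0,0,0],"grip":0},
  {"slide":[0,0,-0.03],"rot":[0,0,0],"grip":0},
  {"slide":[0,0,-0.04],"rot":[0,0,0],"grip":0},
  {"slide":[0,0,-0.04],"rot":[0,0,0],"grip":0},
  {"slide":[0,0,-0.02],"rot":[0,0,0],"grip":0},
  {"slide":[0,0,0],"rot":[0,0,0],"grip":0},
  {"slide":[0,0,0],"rot":[0,0,0],"grip":0},
])

```text
time: 46.2
ee_pos: [0.4665, 0.004, 0.029]
eef_rot: [1.0, 0.025, 0.001, 0.0]
ft_force: [1.0, 0.6, -2.3]
width: 0.0197
grip_force: 45.0
```

Emit:
arm_command([
  {"slide":[0,0,-0.01],"rot":[0,0,0],"grip":0},
  {"slide":[0,0,-0.006],"rot":[0,0,0],"grip":0},
  {"slide":[0,0,0],"rot":[0,0,0],"grip":0},
  {"slide":[0,0,-0.001],"rot":[0,0,0],"grip":0},
  {"slide":[0,0,-0.001],"rot":[0,0,0],"grip":0},
  {"slide":[0,0,0],"rot":[0,0,0],"grip":0},
  {"slide":[0,0,0],"rot":[0,0,0],"grip":0},
  {"slide":[0,0,0],"rot":[0,0,0],"grip":0},
])

```text
time: 47.2
ee_pos: [0.466, 0.0047, 0.0101]
eef_rot: [1.0, 0.025, 0.0, 0.0]
ft_force: [-0.7, 0.7, -2.0]
width: 0.0199
grip_force: 45.0
```

Emit:
arm_command([
  {"slide":[0,0,-0.001],"rot":[0,0,0],"grip":0},
  {"slide":[0,0,0],"rot":[0,0,0],"grip":0},
  {"slide":[0,0,-0.001],"rot":[0,0,0],"grip":0},
  {"slide":[0,0,0],"rot":[0,0,0],"grip":0},
  {"slide":[0,0,-0.0005],"rot":[0,0,0],"grip":0},
  {"slide":[0,0,0],"rot":[0,0,0],"grip":0},
  {"slide":[0,0,0],"rot":[0,0,0],"grip":0},
  {"slide":[0,0,0],"rot":[0,0,0],"grip":0},
])

```text
time: 48.2
ee_pos: [0.4661, 0.0046, 0.0099]
eef_rot: [1.0, 0.025, -0.001, 0.002]
ft_force: [-20.7, -1.8, 47.8]
width: 0.0195
grip_force: 45.0
```

Emit:
arm_command([
  {"slide":[0,0,0.0015],"rot":[0,0,0],"grip":0},
  {"slide":[0,0,0],"rot":[0,0,0],"grip":0},
  {"slide":[0,0,0],"rot":[0,0,0],"grip":0},
  {"slide":[0,0,0],"rot":[0,0,0],"grip":0},
  {"slide":[0,0,0],"rot":[0,0,0],"grip":0},
  {"slide":[0,0,0],"rot":[0,0,0],"grip":0},
  {"slide":[0,0,0],"rot":[0,0,0],"grip":0},
  {"slide":[0,0,0],"rot":[0,0,0],"grip":0},
])

```text
time: 49.2
ee_pos: [0.4661, 0.0046, 0.01]
eef_rot: [1.0, 0.025, -0.0, 0.001]
ft_force: [-8.6, -1.7, 17.4]
width: 0.0195
grip_force: 45.0
```

Wedge is on the mat; ease off, release, and back away.

Emit:
arm_command([
  {"slide":[0,0,0.0008],"rot":[0,0,0],"grip":0},
  {"slide":[0,0,0],"rot":[0,0,0],"grip":0},
  {"slide":[0,0,0],"rot":[0,0,0],"grip":0.6},
  {"slide":[0,0,0],"rot":[0,0,0],"grip":0.6},
  {"slide":[0,0,0],"rot":[0,0,0],"grip":0.6},
  {"slide":[0,0,0],"rot":[0,0,0],"grip":0.6},
  {"slide":[0,0,0],"rot":[0,0,0],"grip":0.6},
  {"slide":[0,0,0.02],"rot":[0,0,0],"grip":0.6},
])

```text
time: 50.2
ee_pos: [0.465, 0.0047, 0.0292]
eef_rot: [1.0, 0.025, -0.001, -0.0]
ft_force: [0.5, -0.4, 0.5]
width: 0.052
grip_force: 0.0
```

Emit:
arm_command([
  {"slide":[0,0,0.05],"rot":[0,0,0],"grip":0.6},
  {"slide":[0,0,0.06],"rot":[0,0,0],"grip":0.6},
  {"slide":[0,-0.03,0.06],"rot":[0,0,0],"grip":0.6},
  {"slide":[0,-0.05,0.06],"rot":[0,0,0],"grip":0.6},
  {"slide":[0,-0.05,0.03],"rot":[0,0,0],"grip":0.6},
  {"slide":[0,0,0],"rot":[0,0,0],"grip":0.6},
  {"slide":[0,0,0],"rot":[0,0,0],"grip":0.6},
  {"slide":[0,0,0],"rot":[0,0,0],"grip":0.6},
])

```text
time: 51.2
ee_pos: [0.4658, -0.1119, 0.2731]
eef_rot: [1.0, 0.026, -0.0, -0.0]
ft_force: [0.3, 0.3, -0.3]
width: 0.0521
grip_force: 0.0
```

```bash
python3 c.py w14.png; python3 -c "
from h import *
p=eyes.camera('scene');save(p,'s14.png');b=cv2.resize(cv2.imread('pics/s14.png')[175:335,220:410],None,fx=2,fy=2,interpolation=2)
cv2.imwrite('pics/m14.png',np.vstack([cv2.imread('pics/w14.png')[:245],cv2.copyMakeBorder(b,0,0,0,260,0)]))"
```

```text
51.25 [ 0.4658 -0.112   0.2732] [ 9.99651565e-01  2.63914041e-02 -4.72317751e-04 -1.42343229e-04] [ 1.27  0.07 -1.15  1.71  0.06  1.41 -1.41]
```

View pics/m14.png

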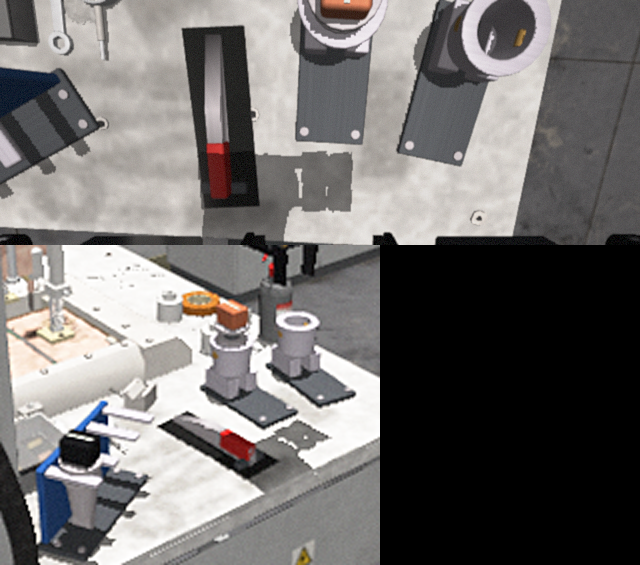

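The wedge stands lengthwise on the mat (~(215,120)). The worn arbor hangs in the left fork, the fresh one is home in sleeve b, and the hand is clear of everything. Handing in.

```bash
python3 -c "
from bench import order
print(order.close_job())"
```

```text
the job is handed in; nothing more can be done
None
```

I handed the job in at about 51 s: the worn arbor hangs in the rack's left fork, the one fresh arbor is home in sleeve_b with its collar flush, and the wedge stands lengthwise on the mat, though for up to a second I pressed it onto the mat with about 48 N at the wrist, and I don't know how that counts against the 40 N rule; no verdict came back.

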